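Shut the trimming box and start its suction

ROBOT

A 6-joint arm with a two-finger parallel gripper is mounted at the origin on the work surface. World frame = base frame: x ahead of the robot, y to its left, z up, the work surface at z = 0. Lengths are in m, angles in degrees, forces in N, time in s.
With the tool pointing down it reaches from about 0.375 to 0.9 m from the base axis. Payload 3.1 kg.
Tool frame: the origin (TCP) lies midway between the tips of the shut fingers; the grasp point (between the pads) lies 19 mm behind it; x points along the fingers, z is the direction in which the jaws open and shut, and the axes are right-handed (so a half turn about x gives the same grasp; the last joint's range is limited). The gripper opens to 87 mm and grips with 3 to 60 N. Pads are 19 mm wide; open, the fingers measure 117 mm over their backs; the gripper's body (75 mm by 190 mm) begins 51 mm behind the grasp point.
Start: joints at [-74.169, 30.224, 82.088, -0, 67.689, -10.227], TCP at [0.275, -0.561, 0.184] pointing down, gripper open.
Joint ranges: [-176.69, 176.69], [-43.24, 126.21], [12.49, 139.97], [-82, 262], [0, 151.66], [-163.58, 163.58]. Speed limits (degrees/s): [159.86, 159.86, 180, 180, 180, 180].

INTERFACE

Orientations are given as a 3x3 rotation matrix whose columns are the frame's x, y, z axes.
In Python, from rig import * gives the robot as it stands.
- The arm moves only by the tool play_rows, never from a script. Its argument "rows" is a list that holds one entry, the list of rows, each a list of 7 numbers: the shift along the tool's x, y, z in m, then the turn, a rotation vector about the tool's x, y, z in degrees, then the finger opening in m, from 0 to 0.087. A call has 1 to 12 rows; each row is the pose to reach, as a shift and turn from the pose commanded when the call began, along the tool's axes at that moment; what a row does not reach only later rows make up. A row lasts 1/10 s, in which the tool goes at most 50 mm and 8.59 degrees, less where a joint would pass 70% of its speed; a pose out of reach is approached as far as the arm can. A call with a gripper value outside its range is refused whole. The fingers move at their own pace and stop on an object; the grip force is fixed at half the most. Time passes only in rows, so rows that repeat a pose let the fingers close. It gives the time, the measured TCP pose, the force and the opening at its end, in the units of the state.
- read_state(): the state, without advancing time (a new reading comes with each control period).
- capture(name): name is "scene" or "top" or "wrist"; returns a dict with "pixels" (384x512x3 uint8, red, green, blue), "intrinsics" (3x3 intrinsics, pixels), "rvec" (rotation vector, rad) and "tvec" (3), from world to camera coordinates, as OpenCV has them. Camera axes: x right, y down, z forward; pixel columns grow to the right and rows downward; lengths in m; the calibration is good to about 2 mm. A picture is of the moment at which its call begins. There is no depth.
- hand_in(): hands the job in, once; it reports no verdict.
Trained networks look in the newest picture that a camera, given by its name, has taken for a name from the list of things; names that differ only in an ending like _2 or _b are one class to them, and where a whole thing is asked for, a point or a joint stands for the part that bears it (a point fixed in the world has none). Each returns a list of dicts, best first, with "p" (0 to 1); they miss things now and then, are a little off and sometimes report something else, mostly with a low value. They report only what shows in the picture. A call takes as long as a camera call.
- trace(camera, target): "mask" (384x512 bool, what is visible of it) and "at" ([column, row] in pixels, amid what is visible of it).
The state is a dict: "time_s": time; "joint_positions": joint angles; "qvel": joint speeds; "tau": joint torques, N m; "position": TCP position; "tcp_rot": TCP orientation; "force": force on the tool from outside, world axes, zero at the start; "moment": the same for the moment, N m; "opening": opening from 0.0 (shut) to 1.0 (fully open).
Only numpy, scipy, OpenCV 4.12 (cv2) and the standard library are available. Lean on these libraries where they do the work, as an engineer would, in place of code of your own. Each camera call takes 0.05 s, during which the arm holds its last target.

TASK

With the fingertips, push the trimming box's clear visor down until it is fully shut and push its catch drawer fully home, without slamming either one. Once both are shut, press the green button on the switch station right down to start the suction, then come away. Only push: do not pull or raise the drawer or visor any further open, and leave the stone casts and everything else on the bench where they are.

Things in the scene. Friction and masses are not known exactly. Their poses are not given: they have to be found in the camera images.
- trimbox: trimming box, fixed to the bench: light shell 240 mm deep (x) by 320 mm wide (y), front wall 115 mm high, sides rising at 20.6 deg to 205 mm at the back, a 36 mm thick suction plenum behind that; in front the drawer bay carries a black padded hand rest 30 mm deep, its top 88 mm above the bench; origin at the centre of the 240 x 320 mm shell's underside on the bench, x axis pointing from its front (the drawer side, towards the robot) to its back, y to the left, z up
- catch_drawer (a joint): how far the catch drawer stands out of the box's front, in m: 0 fully home, 0.10 at most; it slides level along the box's x axis, stays where it is left, and moves with about 2 to 3 N of push
- visor (a joint): the visor is hinged near the top of the box's back, in front of a fixed cap: its hinge axis lies along the box's y axis, 85 mm behind (x) and 193 mm above (z) the trimbox origin. Value: opening angle of the clear visor in rad: 0 shut (lying down on the sloping sides), growing as its front edge goes up; a stiff hinge keeps it where it is left; about 1 to 4 N down on the front rail moves it
- visor_rail (a point): centre of the upper face of the visor's dark front rail (35 mm deep, 330 mm wide, 14 mm thick), the place to push; raised (0.45 to 0.85 rad at the start), the visor hangs over the front of the box and is in the way of an arm reaching for the drawer from above; about 213 mm from the hinge axis; moves with the visor; shut, the rail slopes at 20.6 deg like the sides
- start_button (a joint): travel of the green start button in m: 0 up, 0.006 fully down (5 N); springs back; the suction starts at 0.004
- start_button_top (a point): centre of the top face of the round green push button (36 mm across) on the grey switch station, a fixed block 85 x 85 mm and 58 mm high standing on the bench to the left or the right of the box; this point is 80 mm above the bench; pressed straight down
- drawer_face (a point): centre of the outer face of the drawer's blue-grey front panel (304 mm wide, 64 mm tall, upright), 44 mm above the bench; the panel's top edge is 32 mm above this point; a steel pull lip, 160 mm long, stands 11 mm proud of the panel, its top 23 mm below this point
- cast_box: cream stone dental cast, 66 x 64 x 40 mm, standing on the deck inside the trimming box (deck 86 mm above the bench); origin at the centre of its underside; to be left alone
- cast_lamp: second cream stone cast of the same size, on the bench under the lamp head; origin at its underside; to be left alone
- bowl: red silicone mixing bowl, 124 mm across, 70 mm high, on the bench beside the trimming box, on the side away from the switch station; origin at its underside; to be left alone
- press_plate: loose bronze flask press plate, 120 x 95 x 20 mm, flat on the bench to the right; origin at its underside; to be left alone
- base_low: lower of two stacked grey plastic model bases, 75 x 82 x 18 mm; origin at its underside; to be left alone
- base_top: upper of the two stacked grey model bases; origin at its underside; to be left alone
- spatula: plaster spatula, 205 mm long, wooden handle and steel blade, origin at its underside where they meet, flat on the bench to the right, nearer the robot; to be left alone
- jar: amber jar with black cap, 64 mm across, 85 mm high; origin at its underside; to be left alone

How it is judged (in metres and radians):
On the way, in this order (a step that is already met when the one before it is completed fails the run):
1. the catch drawer is fully home and the visor is fully shut (value of joint catch_drawer below 0.004 m and value of joint visor below 0.035 rad), for 0.2 s.
2. the green button is pressed down, with drawer and visor shut (all of step 1 and value of joint start_button above 0.004 m), for 0.05 s.
At the end, for the whole second after the job is handed in: The drawer is within 4 mm of home, the visor within 0.035 rad (about 8 mm at its front edge) of shut, the button has been pressed at least 4 mm down after both were shut and has sprung back, and no loose thing is more than 15 mm from where it stood (all of step 1 and value of joint start_button below 0.0025 m and distance of each of cast_box, cast_lamp, bowl, press_plate, base_low, base_top, spatula, jar from where it was at the start of the episode below 0.015 m); the robot touches nothing.
It fails at once if the suction is started while the drawer or the visor is still open (value of joint start_button above 0.004 m and not (value of joint catch_drawer below 0.004 m and value of joint visor below 0.035 rad)).
It fails at once if the visor (faster than 2.5 rad/s) or the drawer (faster than 0.5 m/s) is slammed (velocity of joint visor below -2.5 rad/s or velocity of joint catch_drawer below -0.5 m/s).
It fails at once if the visor is raised (past 0.95 rad) or the drawer pulled (past 85 mm) further open than any start (value of joint visor above 0.95 rad or value of joint catch_drawer above 0.085 m).
It fails at once if a loose thing is shoved, lifted or carried more than 15 mm from its place (distance of any of cast_box, cast_lamp, bowl, press_plate, base_low, base_top, spatula, jar from where it was at the start of the episode above 0.015 m).
It also fails if it takes over 54 s, if anything falls off the work surface, if the arm or the gripper's body presses on something with over 40 N, if the wrist force passes 120 N, or if a joint passes its speed limit or range.

## Working session

There is one attempt and no reset: what is moved stays moved. The work goes in short steps, Python scripts to look and compute and a tool call to move; the robot and the scene stay as the last step left them, time stands still between calls to the robot, and variables do not carry over. Pictures are saved under pics/ and viewed, and the job is handed in when it is done.

Besides the shell and the picture viewer there is one more tool, called after ">>>" in YAML: its name, and indented under it one key for each argument. play_rows: Moves the arm, as the interface text tells. Its arguments: {"type":"object","properties":{"rows":{"type":"array"}},"required":["rows"]}

```bash
mkdir -p pics; ls; python3 - <<'E'
from rig import *
import cv2,pickle
d={}
for n in ("scene","top","wrist"):
    c=capture(n); d[n]=c
    cv2.imwrite(f"pics/{n}0.png",cv2.cvtColor(c["pixels"],cv2.COLOR_RGB2BGR))
    for t in ("visor_rail","start_button_top","drawer_face","trimbox","bowl","visor","start_button"):
        try:
            r=trace(n,t); print(n,t,[(round(x["p"],2),x["at"],int(x["mask"].sum())) for x in r[:2]])
            d[n+t]=r
        except Exception as e: print(n,t,e)
pickle.dump(d,open("d0.pkl","wb"))
s=read_state();print(s)
E
```

```text
pics
scene visor_rail [(0.77, [258.4, 203.6], 8260)]
scene start_button_top []
scene drawer_face []
scene trimbox [(0.69, [265.2, 225.4], 14595)]
scene bowl [(0.96, [339.2, 156.9], 874), (0.35, [361.8, 195.7], 435)]
scene visor [(0.59, [251.2, 201.2], 8507)]
scene start_button [(0.63, [153.2, 254.2], 112)]
top visor_rail [(0.78, [263.4, 162.3], 6373), (0.36, [162.9, 155.0], 407)]
top start_button_top [(0.54, [354.8, 156.6], 295), (0.51, [352.4, 190.9], 85)]
top drawer_face [(0.76, [253.6, 212.6], 1861), (0.5, [264.1, 159.6], 6662)]
top trimbox [(0.75, [263.4, 161.6], 10943), (0.57, [257.3, 210.2], 1962)]
top bowl [(0.57, [156.1, 194.2], 910)]
top visor [(0.86, [263.9, 158.5], 6483), (0.67, [105.4, 214.5], 333)]
top start_button [(0.42, [352.2, 191.2], 76)]
wrist visor_rail []
wrist start_button_top []
wrist drawer_face [(0.57, [151.9, 64.3], 2895)]
wrist trimbox [(0.19, [334.5, 26.0], 5075)]
wrist bowl []
wrist visor []
wrist start_button []
{'time_s': 1.2, 'joint_positions': array([-7.41708758e+01,  3.02236836e+01,  8.20886496e+01, -1.35527763e-04,
        6.76884666e+01, -1.02285158e+01]), 'qvel': array([-0.01013082,  0.10303626, -0.00292408, -0.00217331,  0.01507414,
       -0.03881347]), 'tau': array([ 3.69401660e-04, -4.40026009e+01, -1.76985723e+01,  6.35632547e-02,
        5.04370860e-02, -3.97600741e-05]), 'position': array([ 0.27455276, -0.5614353 ,  0.18414119]), 'tcp_rot': array([[-5.91282415e-06,  8.98352192e-01,  4.39275925e-01],
       [ 1.28324222e-05,  4.39275925e-01, -8.98352192e-01],
       [-1.00000000e+00,  3.25175608e-07, -1.41253959e-05]]), 'force': array([0.03673402, 0.82413393, 0.31017911]), 'moment': array([-0.03695692,  0.0048306 ,  0.04928183]), 'opening': 0.9988815962974587}
```

```bash
python3 - <<'E'
import cv2
for n in ("scene","top"):
    i=cv2.imread(f"pics/{n}0.png"); cv2.imwrite(f"pics/{n}0b.png",cv2.resize(i,(800,600),interpolation=cv2.INTER_CUBIC))
E
```

```text
(no output)
```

View pics/scene0b.png

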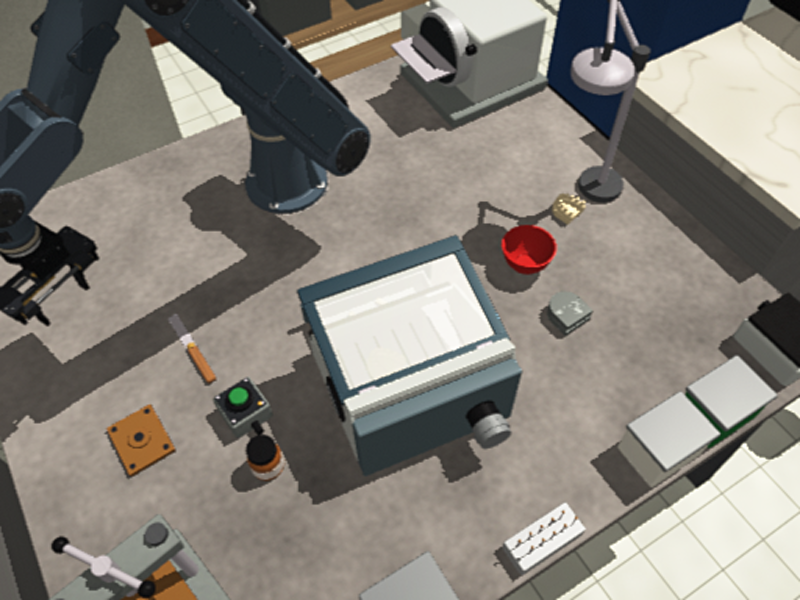

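View pics/top0b.png

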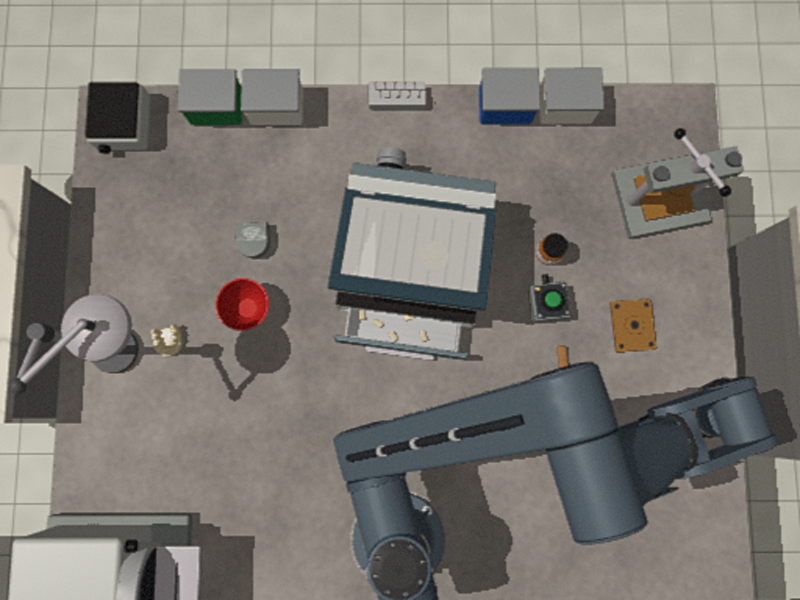

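View pics/wrist0.png

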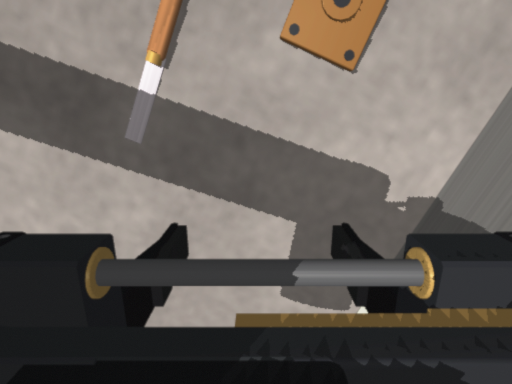

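```bash
python3 - <<'E'
import cv2
i=cv2.imread("pics/top0.png")[95:235,195:395]; cv2.imwrite("pics/topz.png",cv2.resize(i,None,fx=4,fy=4,interpolation=cv2.INTER_CUBIC))
i=cv2.imread("pics/scene0.png")[145:305,135:335]; cv2.imwrite("pics/scz.png",cv2.resize(i,None,fx=3.75,fy=3.75,interpolation=cv2.INTER_CUBIC))
E
```

```text
(no output)
```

View pics/topz.png

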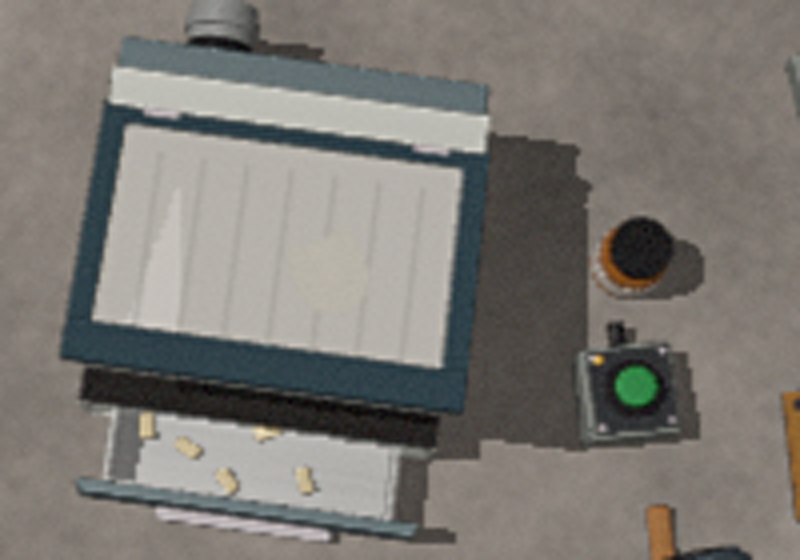

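View pics/scz.png

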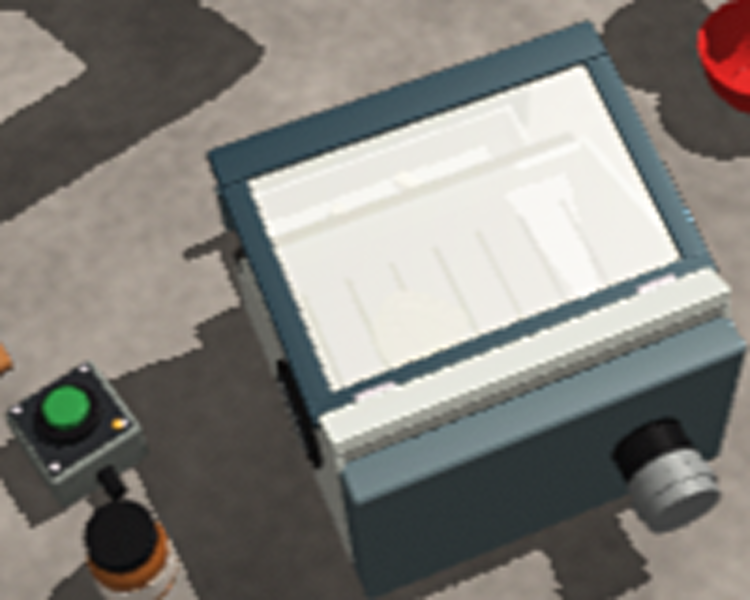

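```bash
cat > h.py <<'E'
import numpy as np,cv2,pickle
from scipy.optimize import least_squares
d=pickle.load(open("d0.pkl","rb"))
def proj(n,P):
    c=d[n]; return cv2.projectPoints(np.asarray(P,float).reshape(-1,3),c["rvec"],c["tvec"],c["intrinsics"],None)[0].reshape(-1,2)
def T(u,v): return (195+u/4-.5,95+v/4-.5)
def S(u,v): return (135+u/3.75-.5,145+v/3.75-.5)
def ray(n,px,z):
    c=d[n];R=cv2.Rodrigues(np.array(c["rvec"],float))[0];t=np.array(c["tvec"],float).ravel()
    C=-R.T@t; r=R.T@np.linalg.inv(c["intrinsics"])@np.array([px[0],px[1],1]); return C+r*(z-C[2])/r[2]
def rail(th,s,w,y):
    a=th-np.radians(20.6); # along dir: (-cos a, sin a), up normal: (sin a, cos a)
    return np.array([85-s*np.cos(a)+w*np.sin(a), y*1000, 193+s*np.sin(a)+w*np.cos(a)])/1000
def W(p,P):
    c,s=np.cos(p[2]),np.sin(p[2]); P=np.array(P); return np.array([p[0]+c*P[0]-s*P[1],p[1]+s*P[0]+c*P[1],P[2]])
E
python3 - <<'E'
from h import *
for n in("top","scene"):
    c=d[n];R=cv2.Rodrigues(np.array(c["rvec"],float))[0];print(n,-R.T@np.array(c["tvec"]).ravel(),c["intrinsics"][0])
print("button",ray("top",T(636,385),.08),ray("scene",S(65,407),.08))
def obs(p):
    th,q=p[3],p[4]
    return [("top",rail(th,230,0,.165),T(62,358)),("top",rail(th,230,0,-.165),T(462,412)),
     ("scene",rail(th,230,14,-.165),S(209,153)),("scene",rail(th,230,14,.165),S(590,22)),
     ("top",[-.15,.16,.088],T(80,402)),("top",[-.15,-.16,.088],T(437,447)),
     ("top",[q,.152,.076],T(79,492)),("top",[q,-.152,.076],T(414,537))]
def f(p,full=False):
    r=[proj(n,W(p,P))[0]-px for n,P,px in obs(p)]
    r=np.array(r); return r if full else r.ravel()
s=least_squares(f,[.6,0,-.1,.6,-.2],loss="soft_l1",f_scale=1)
print(s.x,np.degrees(s.x[2]));print(f(s.x,True).round(1))
print("rail",W(s.x,rail(s.x[3],212.5,14,0)),"shut",W(s.x,rail(0,212.5,14,0)),"drawer",W(s.x,[s.x[4],0,.044]))
E
```

```text
top [0.2787487  0.00238693 1.79094775] [484.72572126   0.         253.71845526]
scene [ 1.25804701 -0.40303794  1.31822474] [454.7337775    0.         258.11978433]
button [ 0.54008273 -0.35476939  0.08      ] [ 0.54022276 -0.35777679  0.08      ]
[ 0.65524386 -0.03755574 -0.13638082  0.55094202 -0.23147049] -7.814045562641058
[[-0.4  0.5]
 [ 0.4  0.4]
 [-0.6  0.3]
 [ 0.5 -0.5]
 [-0.2 -0.9]
 [ 0.1 -0.3]
 [-0.8 -0.1]
 [ 0.6  0.1]]
rail [ 0.53541097 -0.02111075  0.24716983] shut [ 0.53750889 -0.02139865  0.13133848] drawer [ 0.42592268 -0.00608537  0.044     ]
```

>>> play_rows:
  rows:
    - [[-0.05, 0, 0, 8, 0, 0, 0], [-0.1, 0, 0, 16, 0, 0, 0], [-0.15, 0, 0, 24, 0, 0, 0], [-0.17, 0, 0, 33.9, 0, 0, 0], [-0.17, 0, 0, 33.9, 0, 0, 0], [-0.17, 0, 0, 33.9, 0, 0, 0]]

```text
time_s: 1.8
position: [0.2744, -0.561, 0.3536]
tcp_rot: [[-0.0, 0.991, -0.135], [0.001, -0.135, -0.991], [-1.0, -0.0, -0.001]]
force: [0.3, -0.6, -0.9]
opening: 0.54
```

```bash
cat > st.py <<'E'
from rig import *
import numpy as np,sys
np.set_printoptions(precision=4,suppress=True)
s=read_state();R=np.array(s["tcp_rot"]);p=np.array(s["position"])
print(s["time_s"],p,"F",s["force"],"q",s["joint_positions"],"op",s["opening"]);print(R)
for a in sys.argv[1:]:
    t=np.array(eval(a));print(a,"tool shift",R.T@(t-p))
E
python3 st.py "[.533,-.021,.32]"
```

```text
1.8 [ 0.2744 -0.561   0.3536] F [ 0.3095 -0.6164 -0.8826] q [-74.1698  22.4823  68.3832  -0.0019  89.1733  23.5681] op 0.5402982199242516
[[-0.0002  0.9909 -0.1346]
 [ 0.0006 -0.1346 -0.9909]
 [-1.     -0.0003 -0.0006]]
[.533,-.021,.32] tool shift [ 0.0339  0.1835 -0.5698]
```

>>> play_rows:
  rows:
    - [[0, 0.015, -0.047, 0, 0, 0, 0], [0, 0.031, -0.095, 0, 0, 0, 0], [0, 0.046, -0.142, 0, 0, 0, 0], [0, 0.061, -0.19, 0, 0, 0, 0], [0, 0.076, -0.237, 0, 0, 0, 0], [0, 0.092, -0.285, 0, 0, 0, 0], [0, 0.107, -0.332, 0, 0, 0, 0], [0, 0.122, -0.38, 0, 0, 0, 0], [0, 0.138, -0.427, 0, 0, 0, 0], [0, 0.153, -0.475, 0, 0, 0, 0], [0, 0.168, -0.522, 0, 0, 0, 0], [0, 0.1835, -0.57, 0, 0, 0, 0]]

```text
time_s: 3.0
position: [0.533, -0.0199, 0.3515]
tcp_rot: [[-0.005, 0.991, -0.134], [0.001, -0.134, -0.991], [-1.0, -0.005, -0.0]]
force: [1.2, -0.2, -1.0]
opening: 0.004
```

```bash
python3 st.py "[.533,-.021,.28]"; python3 - <<'E'
from rig import *
import cv2
for n in("scene","top","wrist"): cv2.imwrite(f"pics/{n}1.png",cv2.cvtColor(capture(n)["pixels"],cv2.COLOR_RGB2BGR))
E
```

```text
3.0 [ 0.533  -0.0199  0.3515] F [ 1.1819 -0.2098 -1.0295] q [-14.1418  14.1527  81.0338  -0.013   85.1159  83.5786] op 0.004215099926676209
[[-0.0052  0.9909 -0.1343]
 [ 0.0011 -0.1343 -0.9909]
 [-1.     -0.0053 -0.0004]]
[.533,-.021,.28] tool shift [0.0715 0.0005 0.0011]
```

View pics/scene1.png

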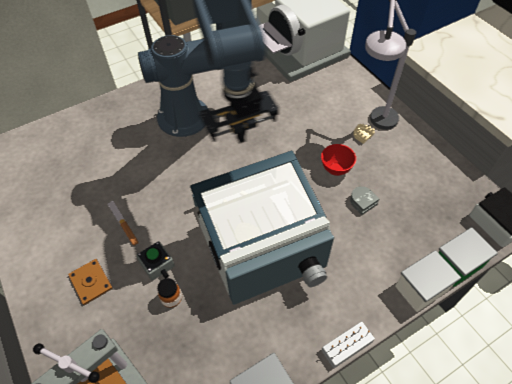

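View pics/wrist1.png

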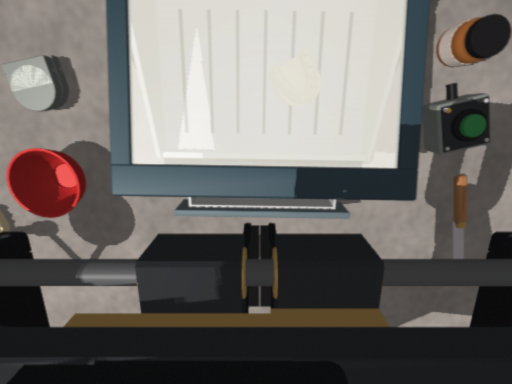

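```bash
python3 - <<'E'
from h import *
print(proj("scene",[[.533,-.02,.3515],[.535,-.021,.247]]),proj("top",[[.533,-.02,.3515],[.535,-.021,.247]]))
E
```

```text
[[243.25242666 148.59086244]
 [244.59141079 172.08227115]] [[260.86879138 179.76263322]
 [260.70332192 184.78305661]]
```

View pics/top1.png

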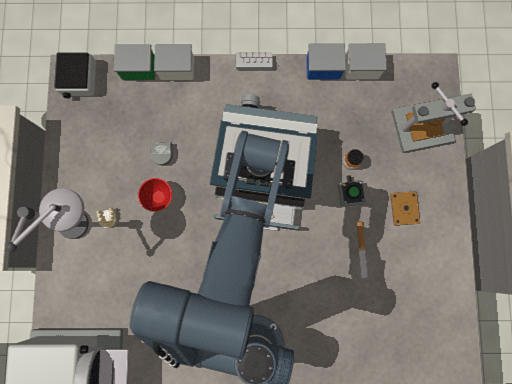

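```bash
python3 - <<'E'
import cv2
i=cv2.imread("pics/scene1.png")
cv2.circle(i,(243,149),1,(0,0,255),-1)
i=i[70:220,160:360]; cv2.imwrite("pics/sc1z.png",cv2.resize(i,None,fx=4,fy=4,interpolation=cv2.INTER_CUBIC))
E
```

```text
(no output)
```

View pics/sc1z.png

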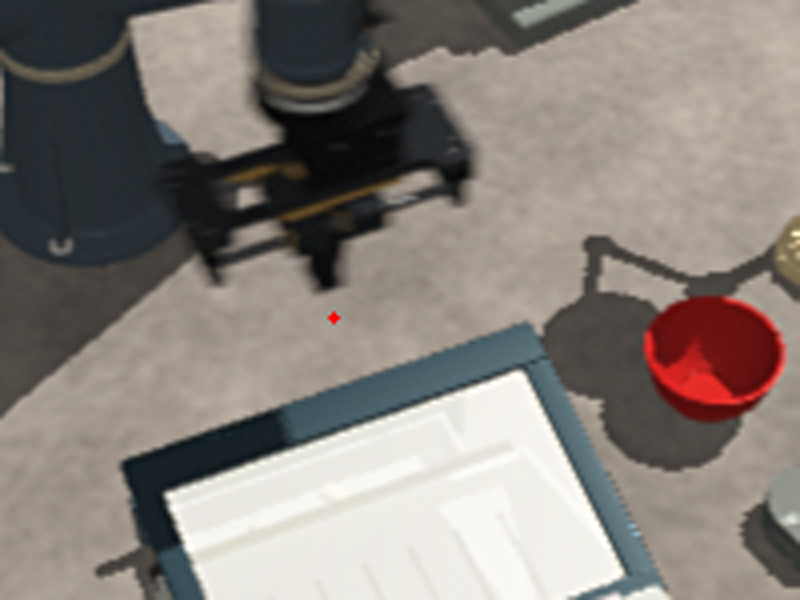

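```bash
python3 - <<'E'
from rig import *
import cv2
from h import *
i=cv2.cvtColor(capture("scene")["pixels"],cv2.COLOR_RGB2BGR)
p=read_state()["position"];print(p); u=proj("scene",p)[0]; print(u)
i=cv2.resize(i[70:220,160:360],None,fx=4,fy=4,interpolation=cv2.INTER_CUBIC)
cv2.circle(i,(int((u[0]-160+.5)*4),int((u[1]-70+.5)*4)),2,(0,0,255),-1)
cv2.imwrite("pics/sc2z.png",i)
E
```

```text
[ 0.53277804 -0.02093434  0.35161599]
[242.9196517  148.64794068]
```

View pics/sc2z.png

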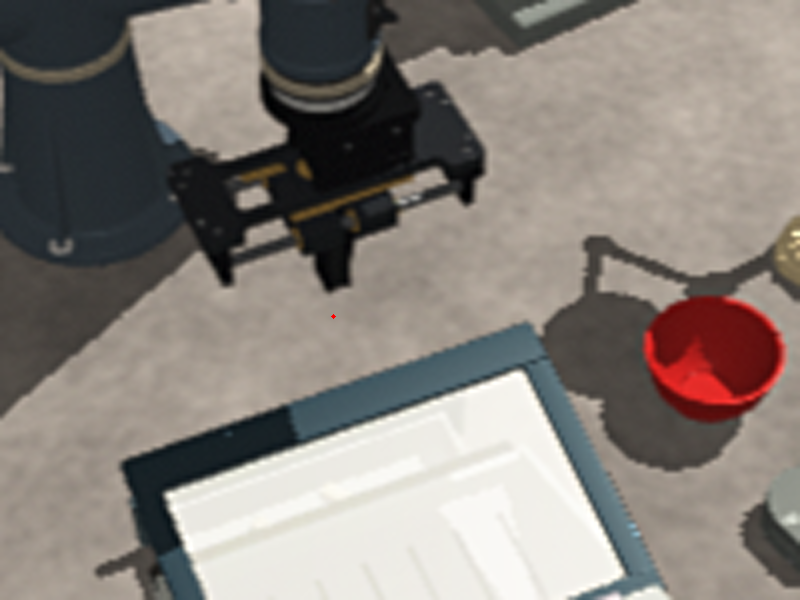

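```bash
python3 - <<'E'
from h import *
from rig import *
print("start tcp",proj("scene",[.2746,-.5614,.1841]))
c=capture("wrist");d["wrist"]=c
p=read_state()["position"]
print("tcp in wrist",proj("wrist",p))
x=[0.65524386,-0.03755574,-0.13638082,0.55094202,-0.23147049]
for P in ([rail(x[3],230,14,.165),rail(x[3],230,14,-.165),rail(x[3],230,0,.165),rail(x[3],230,0,-.165),[-.231,.152,.076],[-.231,-.152,.076]]):
    print(proj("wrist",W(x,P)))
print(proj("wrist",[.5401,-.356,.08]))
E
```

```text
start tcp [[ 46.66933716 201.56076717]]
tcp in wrist [[262.05087897 217.59242508]]
[[106.73490181 195.11809913]]
[[412.684043   196.26062183]]
[[113.17015471 193.79259513]]
[[406.19546703 194.88862431]]
[[171.99142719 216.70732115]]
[[346.68195294 217.34299592]]
[[470.40693425 123.48692825]]
```

>>> play_rows:
  rows:
    - [[0.04, 0, 0, 0, 0, 0, 0], [0.075, 0, 0, 0, 0, 0, 0], [0.085, 0, 0, 0, 0, 0, 0], [0.09, 0, 0, 0, 0, 0, 0], [0.095, 0, 0, 0, 0, 0, 0], [0.1, 0, 0, 0, 0, 0, 0], [0.105, 0, 0, 0, 0, 0, 0], [0.11, 0, 0, 0, 0, 0, 0]]

```text
time_s: 4.05
position: [0.5344, -0.0223, 0.2446]
tcp_rot: [[0.002, 0.991, -0.136], [-0.0, -0.136, -0.991], [-1.0, 0.002, 0.0]]
force: [0.8, 0.1, -0.4]
opening: 0.008
```

```bash
python3 st.py;python3 - <<'E'
from rig import *
import cv2
a=cv2.cvtColor(capture("scene")["pixels"],cv2.COLOR_RGB2BGR)[100:250,160:360]
cv2.imwrite("pics/sc3z.png",cv2.resize(a,None,fx=4,fy=4,interpolation=cv2.INTER_CUBIC))
E
```

```text
4.05 [ 0.5344 -0.0223  0.2446] F [ 0.7813  0.0605 -0.4078] q [-14.367   19.2132  90.7561   0.0004  69.9343  83.4664] op 0.007833412099918058
[[ 0.0016  0.9907 -0.1363]
 [-0.0004 -0.1363 -0.9907]
 [-1.      0.0017  0.0002]]
```

View pics/sc3z.png

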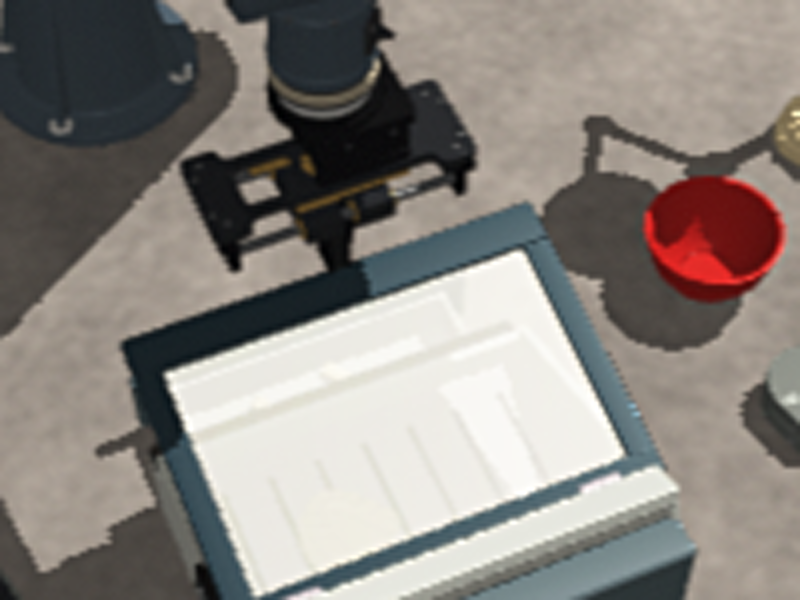

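```bash
python3 - <<'E'
from rig import *
from h import *
x=[0.65524386,-0.03755574,-0.13638082,0.55094202,-0.23147049]
p=np.array(read_state()["position"]);R=np.array(read_state()["tcp_rot"])
out=[]
for n in("scene","wrist","top"):
    c=capture(n);d[n]=c
    i=cv2.cvtColor(c["pixels"],cv2.COLOR_RGB2BGR)
    C=-cv2.Rodrigues(np.array(c["rvec"],float))[0].T@np.array(c["tvec"]).ravel();print(n,C)
    k=4; o={"scene":(150,90),"top":(170,110),"wrist":(100,140)}[n]
    w=i[o[1]:o[1]+150,o[0]:o[0]+200] if n!="wrist" else i[120:300,:]
    if n=="wrist": o=(0,120);k=1.5
    w=cv2.resize(w,None,fx=k,fy=k,interpolation=cv2.INTER_CUBIC)
    def pt(P,col):
        u=(proj(n,P)[0]-o+.5)*k; cv2.circle(w,tuple(int(v) for v in u),3,col,-1)
    pt(p,(0,0,255)); pt(p-R[:,0]*.05,(0,128,255))
    for P in ([rail(x[3],230,14,.165),rail(x[3],230,14,-.165),rail(x[3],195,14,.165),rail(x[3],195,14,-.165)]): pt(W(x,P),(0,255,0))
    pt(W(x,rail(x[3],212.5,14,0)),(255,0,255))
    cv2.imwrite(f"pics/ov_{n}.png",w)
E
```

```text
scene [ 1.25804701 -0.40303794  1.31822474]
wrist [ 0.61091474 -0.03180063  0.44474476]
top [0.2787487  0.00238693 1.79094775]
```

View pics/ov_scene.png

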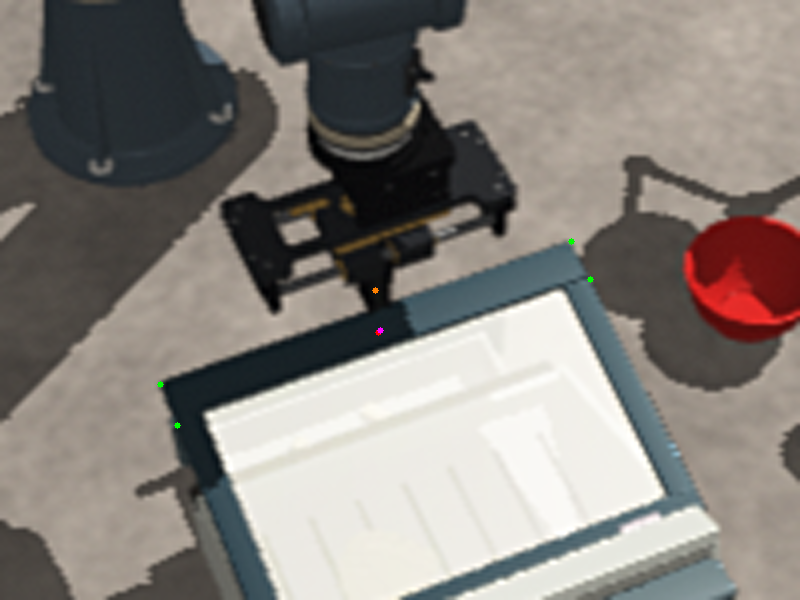

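View pics/ov_wrist.png

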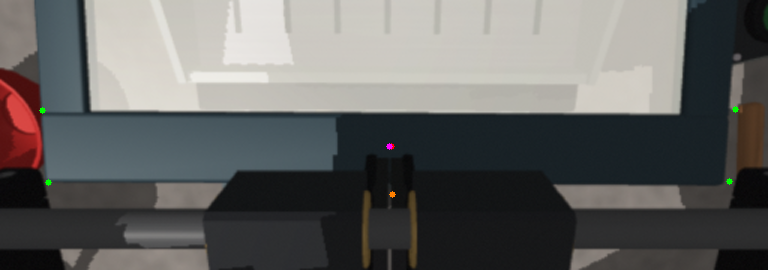

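View pics/ov_top.png

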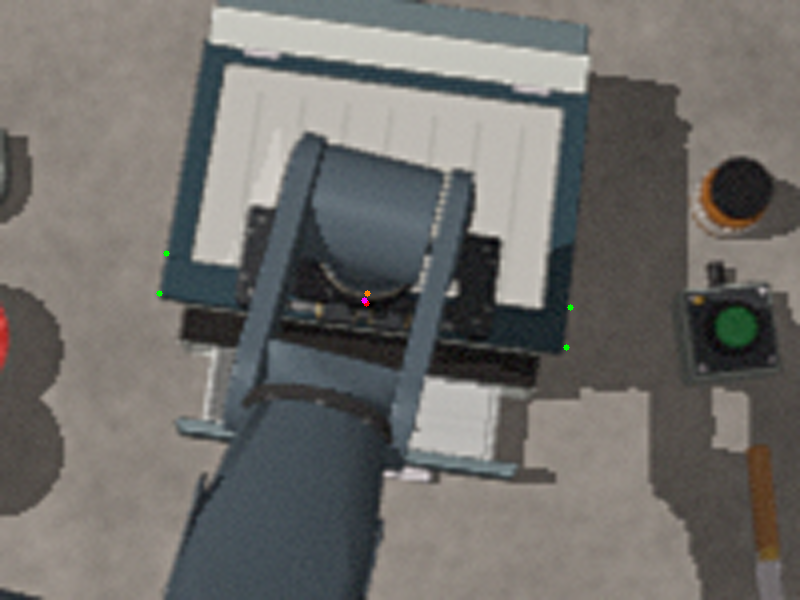

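```bash
python3 - <<'E'
from rig import *
import cv2,numpy as np
o=[]
for n,(r,c) in {"scene":(140,215),"wrist":(200,225)}.items():
    i=cv2.cvtColor(capture(n)["pixels"],cv2.COLOR_RGB2BGR)[r:r+50,c:c+64]
    i=np.clip(255*(i/255.)**.45,0,255).astype(np.uint8)
    o.append(cv2.resize(i,(384,300),interpolation=cv2.INTER_CUBIC))
cv2.imwrite("pics/enh.png",np.hstack(o))
E
```

```text
(no output)
```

View pics/enh.png

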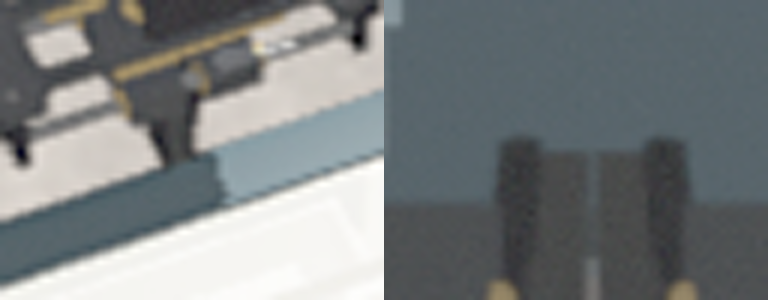

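>>> play_rows:
  rows:
    - [[0.005, 0, 0, 0, 0, 0, 0], [0.01, 0, 0, 0, 0, 0, 0], [0.015, 0, 0, 0, 0, 0, 0], [0.02, 0, 0, 0, 0, 0, 0], [0.02, 0, 0, 0, 0, 0, 0]]

```text
time_s: 4.85
position: [0.5332, -0.022, 0.2231]
tcp_rot: [[-0.002, 0.991, -0.137], [0.001, -0.137, -0.991], [-1.0, -0.002, -0.0]]
force: [-0.3, 0.1, -0.6]
opening: 0.008
```

```bash
python3 - <<'E'
from rig import *
import cv2,numpy as np
o=[]
for n,(r,c) in {"scene":(140,195),"wrist":(160,195)}.items():
    i=cv2.cvtColor(capture(n)["pixels"],cv2.COLOR_RGB2BGR)[r:r+75,c:c+96]
    i=np.clip(255*(i/255.)**.45,0,255).astype(np.uint8)
    o.append(cv2.resize(i,(384,300),interpolation=cv2.INTER_CUBIC))
cv2.imwrite("pics/enh2.png",np.hstack(o))
E
```

```text
(no output)
```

View pics/enh2.png

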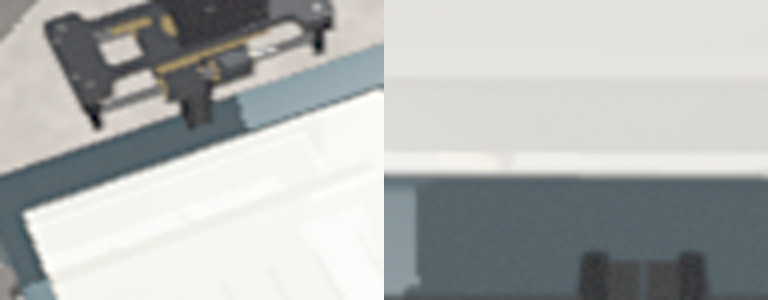

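>>> play_rows:
  rows:
    - [[0.005, 0, 0, 0, 0, 0, 0], [0.01, 0, 0, 0, 0, 0, 0], [0.015, 0, 0, 0, 0, 0, 0], [0.02, 0, 0, 0, 0, 0, 0], [0.025, 0, 0, 0, 0, 0, 0]]

```text
time_s: 5.45
position: [0.5337, -0.0221, 0.1987]
tcp_rot: [[-0.0, 0.991, -0.136], [0.0, -0.136, -0.991], [-1.0, -0.0, -0.0]]
force: [-1.5, 0.5, 1.1]
opening: 0.01
```

```bash
python3 - <<'E'
from rig import *
import cv2,numpy as np
o=[]
for n,(r,c) in {"scene":(140,195),"wrist":(160,195)}.items():
    i=cv2.cvtColor(capture(n)["pixels"],cv2.COLOR_RGB2BGR)[r:r+75,c:c+96]
    i=np.clip(255*(i/255.)**.45,0,255).astype(np.uint8)
    o.append(cv2.resize(i,(384,300),interpolation=cv2.INTER_CUBIC))
cv2.imwrite("pics/enh3.png",np.hstack(o))
E
```

```text
(no output)
```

View pics/enh3.png

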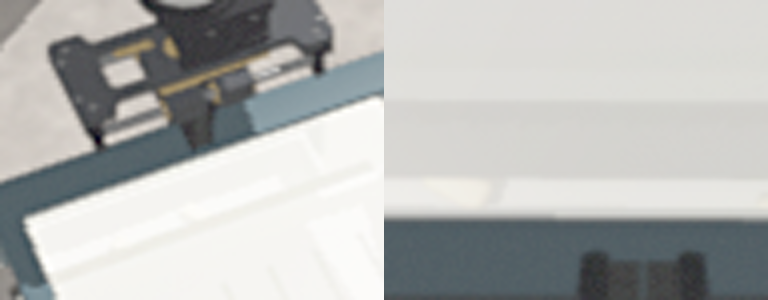

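```bash
cat > ov.py <<'E'
from rig import *
from h import *
import sys
tag=sys.argv[1]; ths=[float(a) for a in sys.argv[2:]]
x=[0.65524386,-0.03755574,-0.13638082]
s=read_state();p=np.array(s["position"]);print(p,s["force"])
c=capture("scene");i=cv2.cvtColor(c["pixels"],cv2.COLOR_RGB2BGR)
i=np.clip(255*(i/255.)**.6,0,255).astype(np.uint8)
o=(170,100);k=5
w=cv2.resize(i[o[1]:o[1]+120,o[0]:o[0]+160],None,fx=k,fy=k,interpolation=cv2.INTER_CUBIC)
def pt(P): return tuple(int(v) for v in (proj("scene",P)[0]-o+.5)*k)
cols=[(0,255,0),(0,255,255),(255,0,255)]
for th,col in zip(ths,cols):
    q=[pt(W(x,rail(th,a,14,b))) for a,b in((230,.165),(230,-.165),(195,-.165),(195,.165))]
    cv2.polylines(w,[np.array(q)],True,col,1)
cv2.circle(w,pt(p),3,(0,0,255),-1)
cv2.imwrite(f"pics/{tag}.png",w)
E
python3 ov.py o1 0.55 0.5 0.45
```

```text
[ 0.53348549 -0.02208528  0.19825263] [0.13447869 0.11612987 0.52340197]
```

View pics/o1.png

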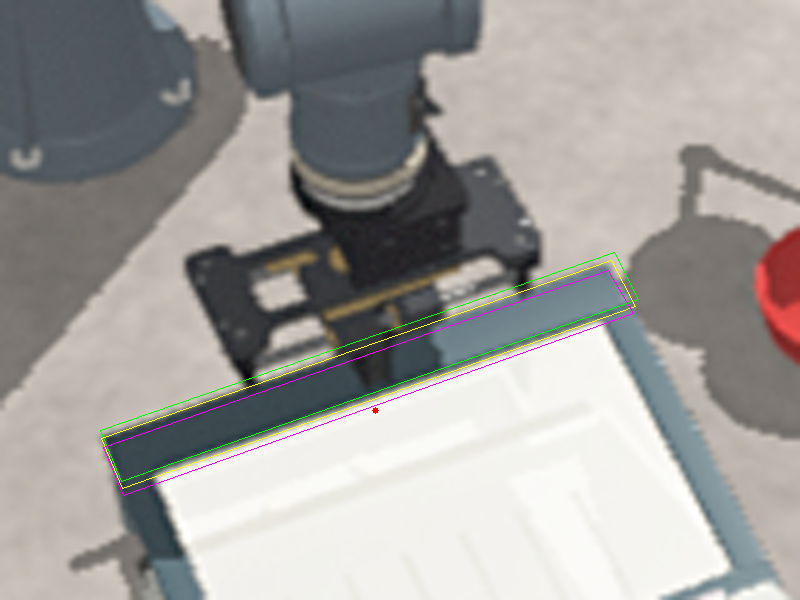

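>>> play_rows:
  rows:
    - [[0.005, 0, 0, 0, 0, 0, 0], [0.01, 0, 0, 0, 0, 0, 0], [0.016, 0, 0, 0, 0, 0, 0], [0.022, 0, 0, 0, 0, 0, 0], [0.028, 0, 0, 0, 0, 0, 0], [0.034, 0, 0, 0, 0, 0, 0], [0.04, 0, 0, 0, 0, 0, 0], [0.045, 0, 0, 0, 0, 0, 0], [0.05, 0, 0, 0, 0, 0, 0]]

```text
time_s: 6.5
position: [0.5339, -0.0221, 0.1486]
tcp_rot: [[-0.0, 0.991, -0.136], [0.0, -0.136, -0.991], [-1.0, -0.0, -0.0]]
force: [-1.2, -0.6, 0.2]
opening: 0.001
```

```bash
python3 ov.py o2 0.3 0.25 0.2
```

```text
[ 0.53385172 -0.02214873  0.14864305] [-1.1770835  -0.61788157  0.23530284]
```

View pics/o2.png

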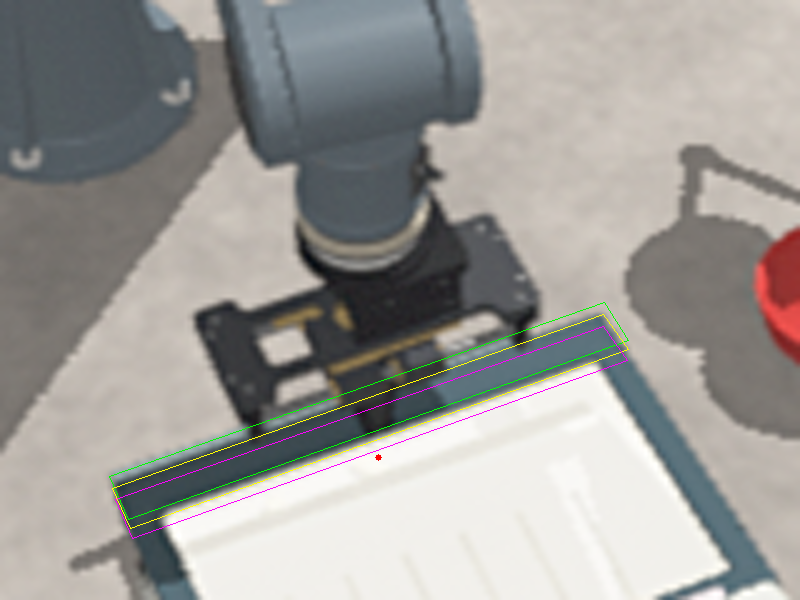

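>>> play_rows:
  rows:
    - [[0.005, 0, 0, 0, 0, 0, 0], [0.01, 0, 0, 0, 0, 0, 0], [0.015, 0, 0, 0, 0, 0, 0], [0.02, 0, 0, 0, 0, 0, 0], [0.025, 0, 0, 0, 0, 0, 0], [0.03, 0, 0, 0, 0, 0, 0], [0.035, 0, 0, 0, 0, 0, 0], [0.039, 0, 0, 0, 0, 0, 0]]

```text
time_s: 7.35
position: [0.5337, -0.0221, 0.1096]
tcp_rot: [[-0.001, 0.991, -0.136], [0.0, -0.136, -0.991], [-1.0, -0.001, -0.0]]
force: [0.4, -0.0, 1.4]
opening: 0.004
```

```bash
python3 ov.py o3 0.1 0.05 0.0
```

```text
[ 0.53365437 -0.02214198  0.10960404] [ 0.4007225  -0.02393218  1.44425805]
```

View pics/o3.png

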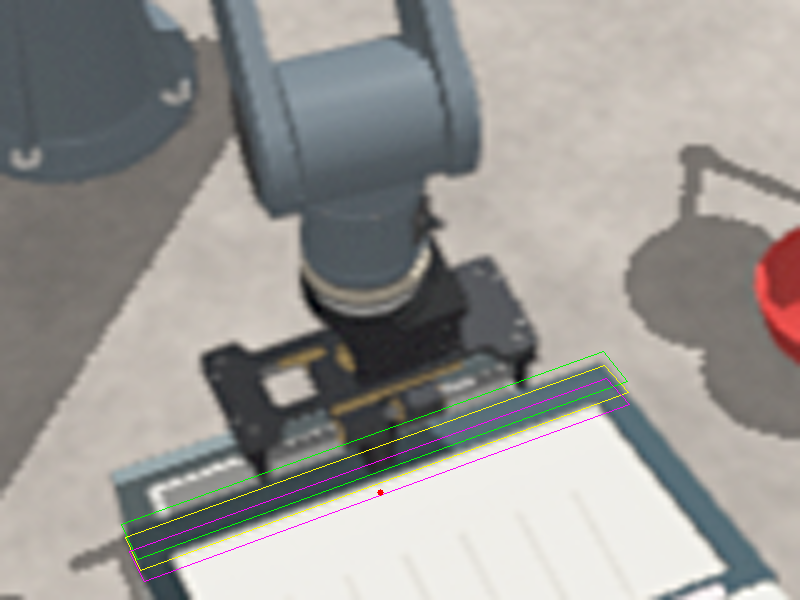

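>>> play_rows:
  rows:
    - [[0.003, 0, 0, 0, 0, 0, 0], [0.006, 0, 0, 0, 0, 0, 0], [0.009, 0, 0, 0, 0, 0, 0], [0.012, 0, 0, 0, 0, 0, 0]]

```text
time_s: 7.8
position: [0.5341, -0.0222, 0.098]
tcp_rot: [[0.0, 0.991, -0.136], [-0.0, -0.136, -0.991], [-1.0, 0.0, 0.0]]
force: [0.6, -0.7, 2.0]
opening: 0.002
```

```bash
python3 st.py
```

```text
7.8 [ 0.5341 -0.0222  0.098 ] F [ 0.5936 -0.676   1.9605] q [-14.3693  30.3362  99.8222  -0.0013  49.822   83.4721] op 0.0016065341715984969
[[ 0.0003  0.9907 -0.1364]
 [-0.0001 -0.1364 -0.9907]
 [-1.      0.0003  0.0001]]
```

>>> play_rows:
  rows:
    - [[0.002, 0, 0, 0, 0, 0, 0], [0.004, 0, 0, 0, 0, 0, 0], [0.005, 0, 0, 0, 0, 0, 0]]

```text
time_s: 8.1
position: [0.5344, -0.0223, 0.0955]
tcp_rot: [[0.001, 0.991, -0.136], [-0.001, -0.136, -0.991], [-1.0, 0.001, 0.0]]
force: [-4.6, 0.5, 23.0]
opening: 0.005
```

```bash
python3 ov.py o4 0.0
```

```text
[ 0.53436428 -0.02229735  0.09553698] [-4.64662375  0.4657299  23.02368663]
```

View pics/o4.png

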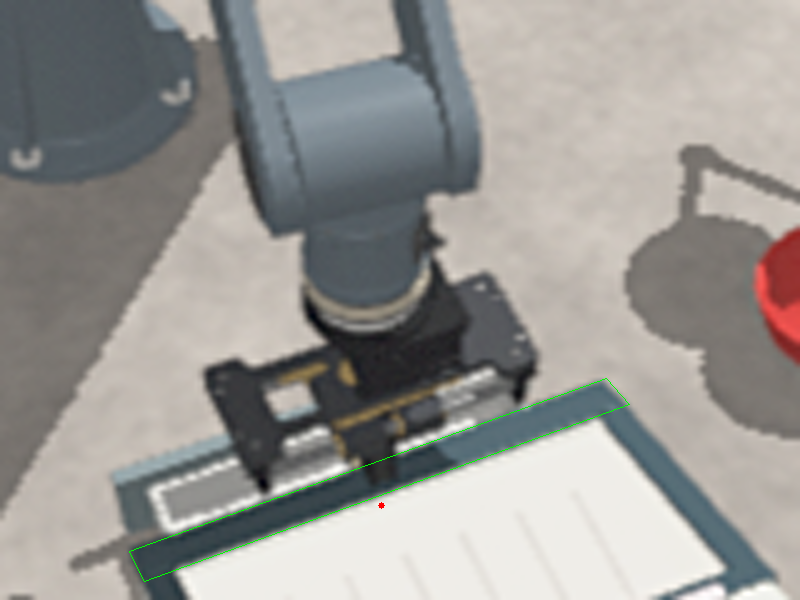

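>>> play_rows:
  rows:
    - [[-0.005, 0, 0, 0, 0, 0, 0], [-0.03, 0, 0, 0, 0, 0, 0], [-0.06, 0, 0, 0, 0, 0, 0], [-0.06, -0.045, 0, 0, 0, 0, 0], [-0.06, -0.09, 0, 0, 0, 0, 0], [-0.06, -0.138, 0, 0, 0, 0, 0], [-0.06, -0.138, 0, 0, 0, 0, 0], [-0.03, -0.138, 0, 0, 0, 0, 0], [0, -0.138, 0, 0, 0, 0, 0], [0, -0.138, 0, 0, 0, 0, 0]]

```text
time_s: 9.15
position: [0.3949, -0.0028, 0.0909]
tcp_rot: [[-0.007, 0.991, -0.137], [0.002, -0.137, -0.991], [-1.0, -0.007, -0.001]]
force: [-0.1, 0.5, 0.4]
opening: 0.005
```

```bash
python3 st.py; python3 ov.py o5 0.0; python3 - <<'E'
from rig import *
import cv2
for n in("wrist",): cv2.imwrite(f"pics/{n}5.png",cv2.cvtColor(capture(n)["pixels"],cv2.COLOR_RGB2BGR))
E
```

```text
9.15 [ 0.3949 -0.0028  0.0909] F [-0.0596  0.5103  0.3795] q [-16.7257  23.2603 119.0361  -0.0006  38.1262  81.1324] op 0.005289935677063887
[[-0.0071  0.9906 -0.1367]
 [ 0.0021 -0.1367 -0.9906]
 [-1.     -0.0073 -0.0011]]
[ 0.39486245 -0.00275613  0.09086658] [-0.05956482  0.51030505  0.37950203]
```

View pics/o5.png

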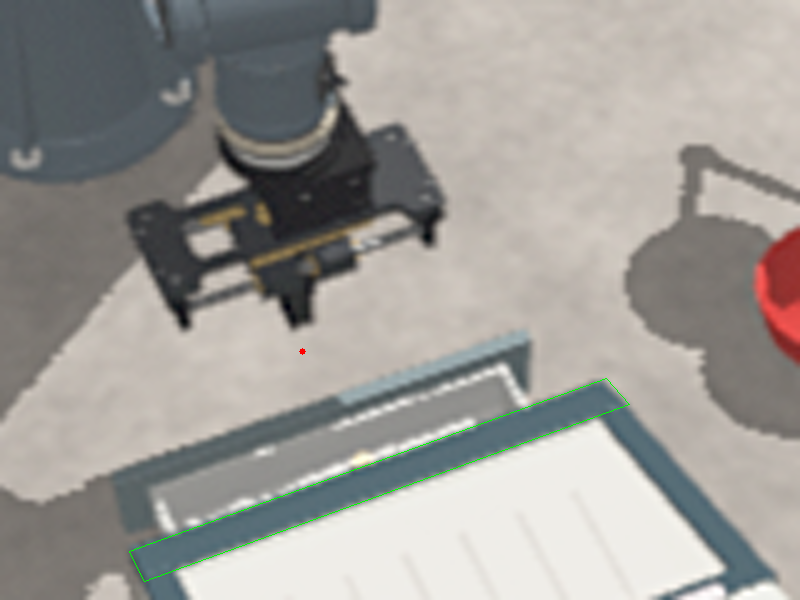

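View pics/wrist5.png

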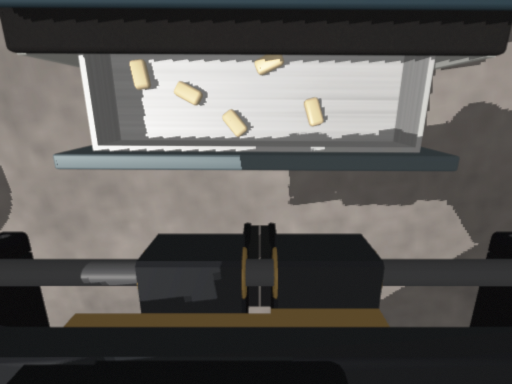

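>>> play_rows:
  rows:
    - [[0.03, 0, 0, 0, 0, 0, 0], [0.055, 0, 0, 0, 0, 0, 0], [0.06, 0, 0, 0, 0, 0, 0], [0.06, 0, 0, 0, 0, 0, 0]]

```text
time_s: 9.65
position: [0.3977, -0.0035, 0.0335]
tcp_rot: [[-0.0, 0.991, -0.136], [0.0, -0.136, -0.991], [-1.0, -0.0, -0.0]]
force: [0.5, 0.2, 0.1]
opening: 0.012
```

```bash
python3 st.py; python3 - <<'E'
from rig import *
from h import *
c=capture("wrist");d["wrist"]=c
i=cv2.cvtColor(c["pixels"],cv2.COLOR_RGB2BGR)
i=np.clip(255*(i/255.)**.5,0,255).astype(np.uint8)
s=read_state();p=np.array(s["position"])
for z in (0,.02,.03):
    u=proj("wrist",p+[0,0,z])[0];print(u);cv2.circle(i,tuple(int(v) for v in u),2,(0,0,255),-1)
cv2.imwrite("pics/wrist6.png",i)
E
```

```text
9.65 [ 0.3977 -0.0035  0.0335] F [0.5252 0.2472 0.0638] q [-16.7067  31.0873 121.6093   0.0005  27.3037  81.1301] op 0.0115523594858967
[[-0.      0.9907 -0.1364]
 [ 0.     -0.1364 -0.9907]
 [-1.     -0.     -0.    ]]
[260.48866795 217.24755684]
[260.61155256 228.09128923]
[260.68253321 234.35484981]
```

View pics/wrist6.png

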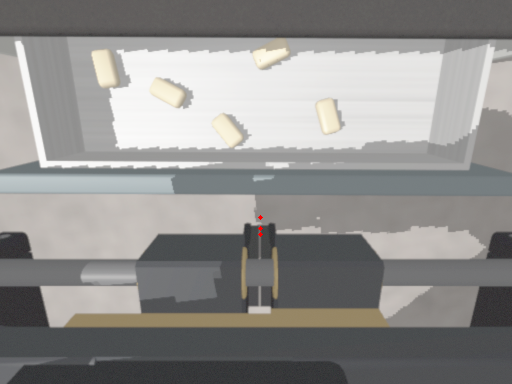

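>>> play_rows:
  rows:
    - [[0, 0.008, 0, 0, 0, 0, 0], [0, 0.013, 0, 0, 0, 0, 0], [0, 0.018, 0, 0, 0, 0, 0], [0, 0.023, 0, 0, 0, 0, 0], [0, 0.028, 0, 0, 0, 0, 0], [0, 0.034, 0, 0, 0, 0, 0], [0, 0.04, 0, 0, 0, 0, 0]]

```text
time_s: 10.4
position: [0.4368, -0.0087, 0.0331]
tcp_rot: [[-0.001, 0.991, -0.136], [0.0, -0.136, -0.991], [-1.0, -0.001, -0.0]]
force: [-2.2, 0.1, 2.3]
opening: 0.009
```

```bash
python3 st.py; python3 ov.py o6 0.0; python3 - <<'E'
from rig import *
import cv2
for n in("wrist",): cv2.imwrite(f"pics/{n}7.png",cv2.cvtColor(capture(n)["pixels"],cv2.COLOR_RGB2BGR))
E
```

```text
10.4 [ 0.4368 -0.0087  0.0331] F [-2.227   0.0866  2.3116] q [-15.8618  32.4287 116.0397   0.0073  31.586   81.976 ] op 0.009048237831908511
[[-0.0009  0.9906 -0.1365]
 [ 0.0003 -0.1365 -0.9906]
 [-1.     -0.0009 -0.0002]]
[ 0.43683627 -0.00870374  0.03310821] [-2.22699151  0.08662779  2.31160957]
```

View pics/o6.png

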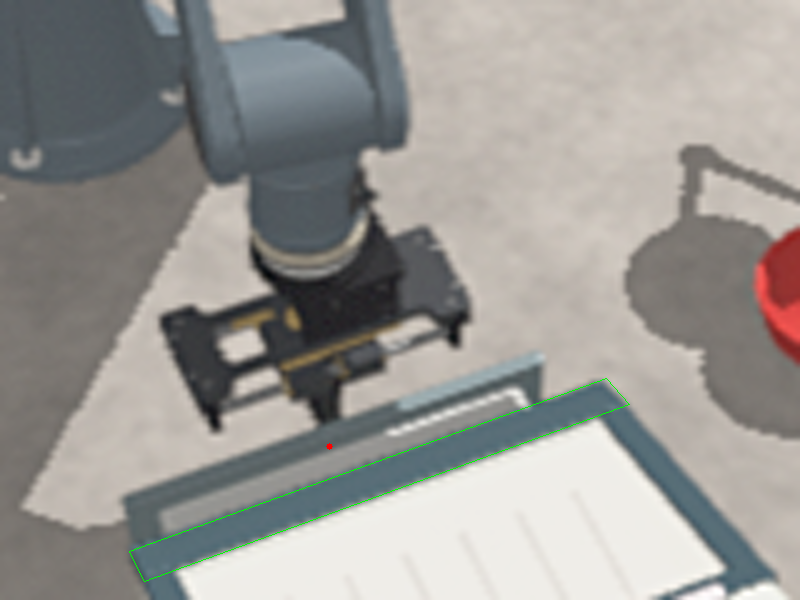

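View pics/wrist7.png

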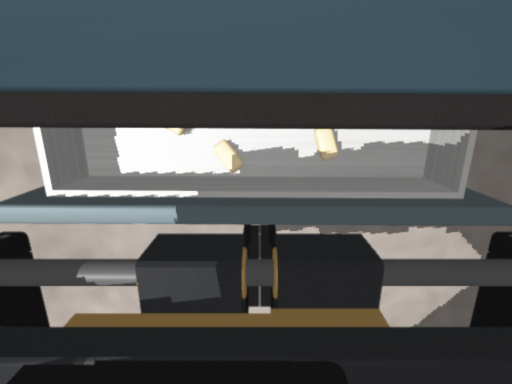

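>>> play_rows:
  rows:
    - [[0, 0.005, 0, 0, 0, 0, 0], [0, 0.01, 0, 0, 0, 0, 0], [0, 0.015, 0, 0, 0, 0, 0], [0, 0.02, 0, 0, 0, 0, 0], [0, 0.025, 0, 0, 0, 0, 0], [0, 0.025, 0, 0, 0, 8, 0], [0, 0.025, 0, 0, 0, 16, 0], [0, 0.025, 0, 0, 0, 24, 0], [0, 0.025, 0, 0, 0, 30, 0], [0, 0.025, 0, 0, 0, 30, 0]]

```text
time_s: 11.5
position: [0.4718, 0.0237, 0.0331]
tcp_rot: [[0.282, 0.955, -0.095], [0.083, -0.123, -0.989], [-0.956, 0.271, -0.114]]
force: [-0.2, -0.7, 0.5]
opening: 0.009
```

```bash
python3 st.py; python3 ov.py o7 0.0; python3 - <<'E'
from rig import *
import cv2
for n in("wrist",): cv2.imwrite(f"pics/{n}8.png",cv2.cvtColor(capture(n)["pixels"],cv2.COLOR_RGB2BGR))
E
```

```text
11.5 [0.4718 0.0237 0.0331] F [-0.2202 -0.6644  0.4693] q [-17.9545  32.9029 125.428   52.4938  12.0675  27.7898] op 0.008600561286640801
[[ 0.2821  0.9546 -0.0954]
 [ 0.0829 -0.1233 -0.9889]
 [-0.9558  0.271  -0.114 ]]
[0.47179182 0.02374949 0.03306785] [-0.22023884 -0.66437583  0.46925973]
```

View pics/o7.png

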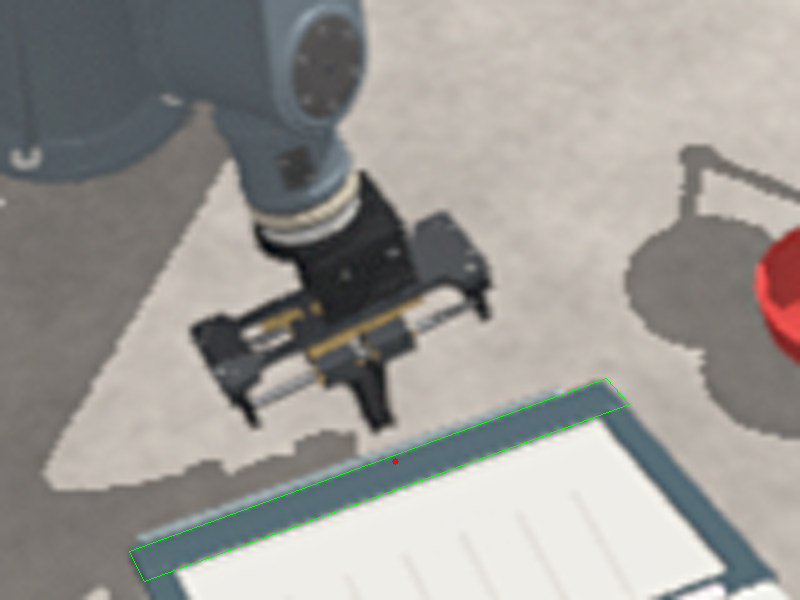

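View pics/wrist8.png

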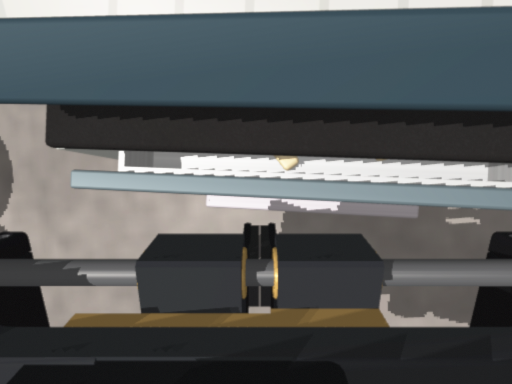

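```bash
cat > go.py <<'E'
from rig import *
from h import *
from scipy.spatial.transform import Rotation as Ro
import sys
np.set_printoptions(precision=4,suppress=True)
bx,by,z,t=[float(a) for a in sys.argv[1:5]]
x=[0.65524386,-0.03755574,-0.13638082]
s=read_state();R=np.array(s["tcp_rot"]);p=np.array(s["position"])
P=W(x,[bx,by,z]); f=np.array([np.cos(x[2]),np.sin(x[2]),0]);D=np.array([0,0,-1.])
t=np.radians(t); X=np.cos(t)*D+np.sin(t)*f; Y=np.cos(t)*f-np.sin(t)*D; T=np.c_[X,Y,np.cross(X,Y)]
print("now",p,"F",s["force"],"q",s["joint_positions"]); dp=p-np.array([x[0],x[1],0]);print("box pos",dp@f,dp@np.array([-f[1],f[0],0]))
print("shift",R.T@(P-p),"turn",np.degrees(Ro.from_matrix(R.T@T).as_rotvec()))
E
python3 go.py -.25 0 .034 0;python3 go.py -.225 0 .034 15
```

```text
now [0.4705 0.0239 0.0327] F [ 0.3152  0.0039 -0.305 ] q [-17.9688  32.9211 125.4818  52.0636  12.106   28.3273]
box pos -0.19137818295455586 0.03576032456941343
shift [-0.0212 -0.0563  0.0331] turn [  1.2505  -6.8359 -15.5074]
now [0.4705 0.0239 0.0327] F [ 0.3152  0.0039 -0.305 ] q [-17.9688  32.9211 125.4818  52.0636  12.106   28.3273]
box pos -0.19137818295455586 0.03576032456941343
shift [-0.0145 -0.0322  0.0341] turn [ 0.3465 -6.9195 -0.5258]
```

>>> play_rows:
  rows:
    - [[-0.01, -0.03, 0.01, 0, 0, -4, 0], [-0.021, -0.056, 0.02, 0.6, -3, -10, 0], [-0.021, -0.056, 0.033, 1.2, -6.8, -15.5, 0], [-0.021, -0.056, 0.033, 1.2, -6.8, -15.5, 0], [-0.021, -0.056, 0.033, 1.2, -6.8, -15.5, 0], [-0.021, -0.056, 0.033, 1.2, -6.8, -15.5, 0]]

```text
time_s: 12.2
position: [0.4103, -0.0043, 0.0344]
tcp_rot: [[0.004, 0.991, -0.132], [-0.003, -0.132, -0.991], [-1.0, 0.004, 0.002]]
force: [0.2, -0.5, -0.4]
opening: 0.005
```

```bash
python3 go.py -.215 0 .034 12
```

```text
now [ 0.4103 -0.0043  0.0344] F [ 0.1836 -0.5111 -0.3734] q [-16.2194  31.3047 119.9667  -0.186   28.4844  81.5207]
box pos -0.24715847491987283 -0.0003668122596001542
shift [ 0.0005  0.0322 -0.0002] turn [ 0.2494  0.0986 11.7715]
```

>>> play_rows:
  rows:
    - [[0, 0.01, 0, 0, 0, 4, 0], [0, 0.02, 0, 0, 0, 8, 0], [0, 0.03, 0, 0.2, 0, 12, 0], [0, 0.038, 0, 0.2, 0, 14.8, 0], [0, 0.045, 0, 0.2, 0, 14.8, 0], [0, 0.05, 0, 0.2, 0, 14.8, 0], [0, 0.055, 0, 0.2, 0, 14.8, 0], [0, 0.06, 0, 0.2, 0, 14.8, 0]]

```text
time_s: 13.0
position: [0.4672, -0.0112, 0.034]
tcp_rot: [[0.253, 0.958, -0.136], [-0.034, -0.132, -0.991], [-0.967, 0.255, -0.001]]
force: [-0.2, -0.1, 0.4]
opening: 0.004
```

```bash
python3 go.py -.16 0 .034 15; python3 ov.py o8 0.0; python3 - <<'E'
from rig import *
import cv2
for n in("wrist",): cv2.imwrite(f"pics/{n}9.png",cv2.cvtColor(capture(n)["pixels"],cv2.COLOR_RGB2BGR))
E
```

```text
now [ 0.4672 -0.0112  0.034 ] F [-0.2349 -0.0671  0.3891] q [-16.9124  32.263  124.4812  15.2999   8.9742  66.1079]
box pos -0.18986088257368777 0.000497192298096461
shift [0.0076 0.0289 0.0005] turn [-0.0316 -0.0475  0.2199]
[ 0.46721352 -0.01124998  0.034007  ] [-0.23489081 -0.06706603  0.3890681 ]
```

View pics/o8.png

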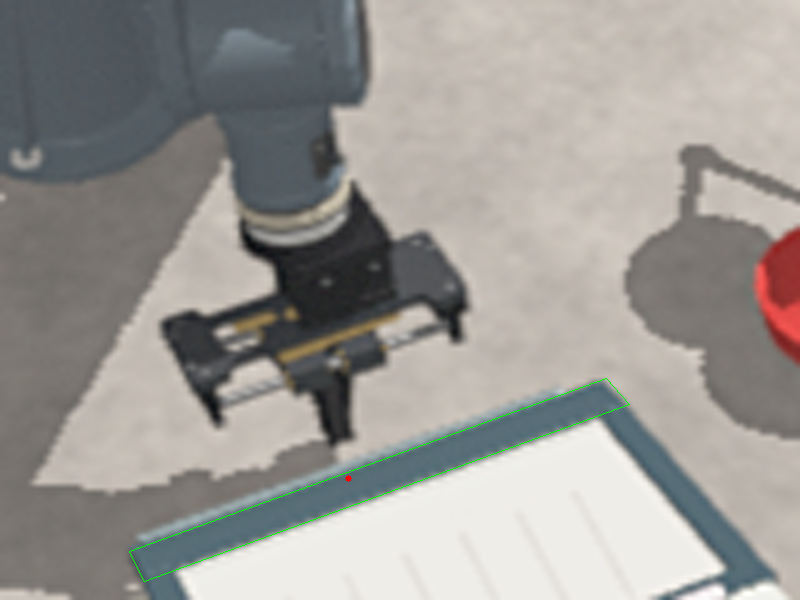

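View pics/wrist9.png

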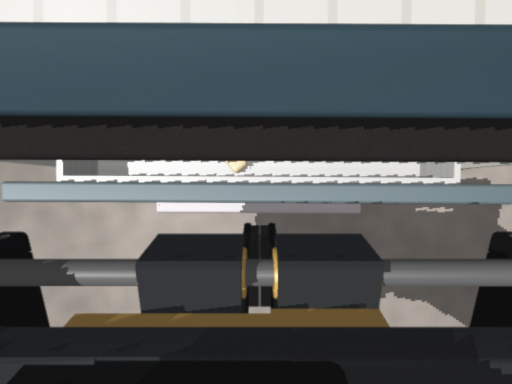

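>>> play_rows:
  rows:
    - [[0.001, 0.004, 0, 0, 0, 0, 0], [0.002, 0.008, 0, 0, 0, 0, 0], [0.003, 0.012, 0, 0, 0, 0, 0], [0.004, 0.016, 0, 0, 0, 0, 0], [0.005, 0.02, 0, 0, 0, 0, 0], [0.006, 0.024, 0, 0, 0, 0, 0]]

```text
time_s: 13.7
position: [0.4906, -0.0141, 0.034]
tcp_rot: [[0.251, 0.958, -0.136], [-0.033, -0.132, -0.991], [-0.968, 0.253, -0.002]]
force: [-3.1, -1.2, 0.4]
opening: 0.006
```

```bash
python3 go.py -.16 0 .034 15; python3 ov.py o9 0.0; python3 - <<'E'
from rig import *
import cv2
for n in("wrist",): cv2.imwrite(f"pics/{n}10.png",cv2.cvtColor(capture(n)["pixels"],cv2.COLOR_RGB2BGR))
E
```

```text
now [ 0.4906 -0.0141  0.034 ] F [-3.0717 -1.2433  0.3679] q [-16.3357  32.7848 121.0287  10.886   11.9192  71.1219]
box pos -0.16632105277958775 0.0008093873561198609
shift [0.0016 0.0061 0.0008] turn [-0.0282 -0.0893  0.3565]
[ 0.49057722 -0.01414112  0.03399726] [-3.07168811 -1.24328357  0.36785998]
```

View pics/o9.png

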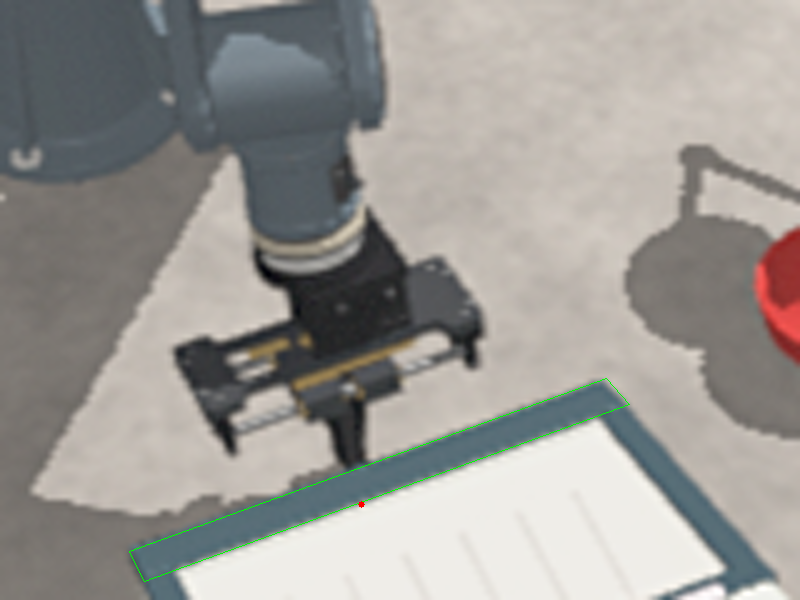

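View pics/wrist10.png

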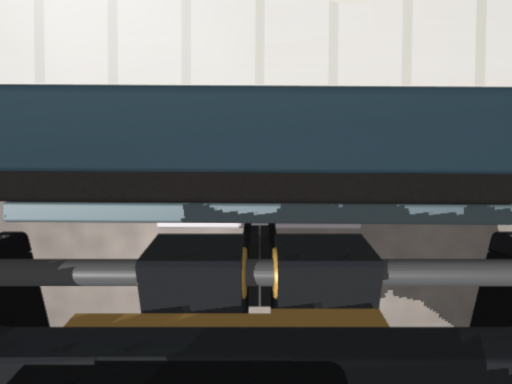

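>>> play_rows:
  rows:
    - [[0.0005, 0.002, 0, 0, 0, 0, 0], [0.001, 0.004, 0, 0, 0, 0, 0], [0.0015, 0.006, 0, 0, 0, 0, 0]]

```text
time_s: 14.1
position: [0.4931, -0.014, 0.0335]
tcp_rot: [[0.245, 0.96, -0.136], [-0.031, -0.132, -0.991], [-0.969, 0.247, -0.003]]
force: [-11.6, -3.0, 6.8]
opening: 0.002
```

```bash
python3 go.py -.16 0 .034 15
```

```text
now [ 0.4931 -0.014   0.0335] F [-11.5586  -2.9964   6.7865] q [-16.2281  32.8995 120.3823  10.1019  12.8032  72.0009]
box pos -0.16388355617671244 0.0013040586414337573
shift [0.0005 0.0039 0.0013] turn [-0.0162 -0.1611  0.7226]
```

```bash
python3 - <<'E'
from rig import *
import cv2,numpy as np
i=cv2.cvtColor(capture("wrist")["pixels"],cv2.COLOR_RGB2BGR)
j=cv2.cvtColor(capture("scene")["pixels"],cv2.COLOR_RGB2BGR)[150:250,160:310]
t=cv2.cvtColor(capture("top")["pixels"],cv2.COLOR_RGB2BGR)[150:250,190:340]
f=lambda a:np.clip(255*(a/255.)**.5,0,255).astype(np.uint8)
cv2.imwrite("pics/a1.png",np.vstack([cv2.resize(f(i)[130:290],(800,250)),np.hstack([cv2.resize(f(j),(400,267)),cv2.resize(f(t),(400,267))])]))
E
```

```text
(no output)
```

View pics/a1.png

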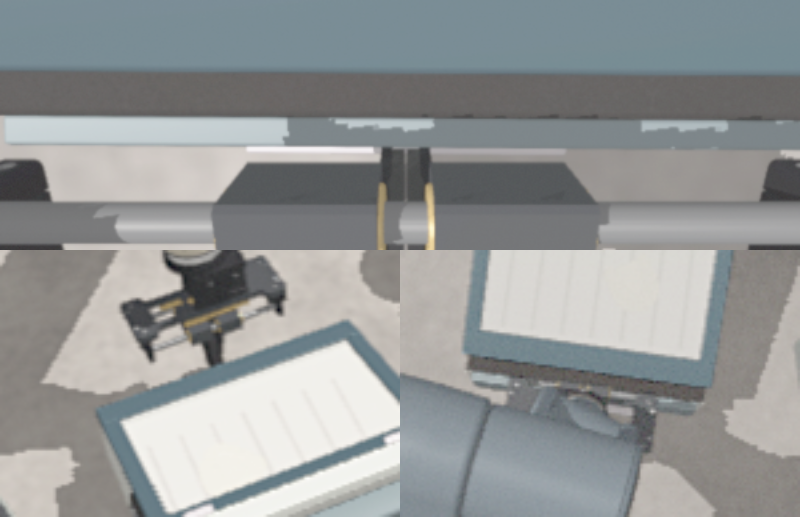

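>>> play_rows:
  rows:
    - [[0.0005, 0.001, 0, 0, 0, 0, 0], [0.0005, 0.002, 0, 0, 0, 0, 0], [0.0005, 0.002, 0, 0, 0, 0, 0]]

```text
time_s: 14.55
position: [0.493, -0.0137, 0.0331]
tcp_rot: [[0.241, 0.961, -0.135], [-0.03, -0.132, -0.991], [-0.97, 0.243, -0.003]]
force: [-11.9, -2.1, 6.5]
opening: 0.006
```

```bash
python3 go.py -.21 0 .034 15;
```

```text
now [ 0.493  -0.0137  0.0331] F [-11.8786  -2.0566   6.515 ] q [-16.1936  32.9381 120.2313   9.8634  13.1211  72.2692]
box pos -0.16401803547283478 0.0016203758129878388
shift [-0.012  -0.0444  0.0016] turn [-0.0142 -0.2003  0.9305]
```

>>> play_rows:
  rows:
    - [[-0.004, -0.015, 0, 0, 0, 0, 0], [-0.012, -0.044, 0, 0, 0, 0, 0], [-0.02, -0.075, 0, 0, 0, -8, 0], [-0.06, -0.07, 0, 0, 0, -15, 0], [-0.1, -0.065, 0, 0, 0, -15, 0], [-0.14, -0.055, 0, 0, 0, -15, 0], [-0.18, -0.045, 0, 0, 0, -15, 0], [-0.18, -0.045, 0, 0, 0, -15, 0]]

```text
time_s: 15.35
position: [0.4163, -0.0048, 0.2025]
tcp_rot: [[0.011, 0.991, -0.136], [-0.002, -0.136, -0.991], [-1.0, 0.011, 0.001]]
force: [1.0, -0.7, -0.6]
opening: 0.002
```

```bash
python3 st.py; python3 - <<'E'
from rig import *
import cv2,numpy as np
i=cv2.cvtColor(capture("wrist")["pixels"],cv2.COLOR_RGB2BGR)
j=cv2.cvtColor(capture("scene")["pixels"],cv2.COLOR_RGB2BGR)[150:300,140:365]
t=cv2.cvtColor(capture("top")["pixels"],cv2.COLOR_RGB2BGR)[120:270,190:415]
f=lambda a:np.clip(255*(a/255.)**.5,0,255).astype(np.uint8)
cv2.imwrite("pics/a2.png",np.vstack([cv2.resize(f(i)[30:190],(800,250)),np.hstack([cv2.resize(f(j),(400,267)),cv2.resize(f(t),(400,267))])]))
E
```

```text
15.35 [ 0.4163 -0.0048  0.2025] F [ 0.998  -0.7361 -0.6497] q [-16.1674  12.1453 109.5177   0.0535  57.6827  81.6076] op 0.002206850269407449
[[ 0.0112  0.9907 -0.1358]
 [-0.0024 -0.1358 -0.9907]
 [-0.9999  0.0114  0.0009]]
```

View pics/a2.png

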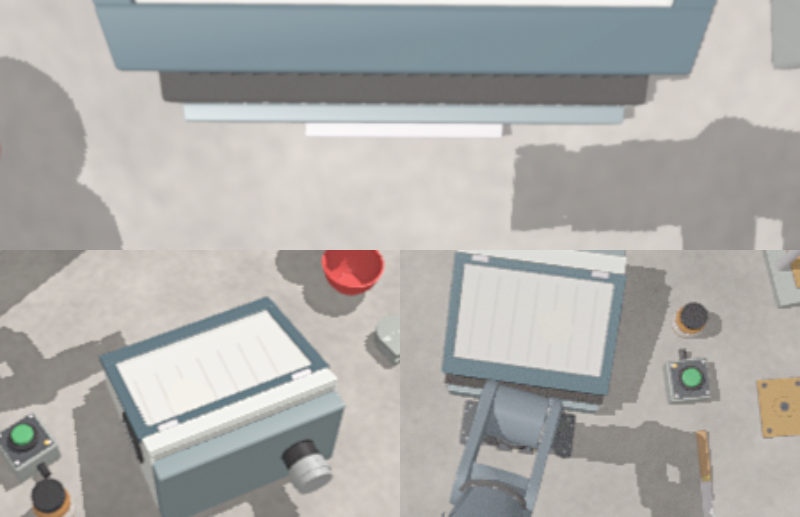

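```bash
python3 st.py "[.540,-.356,.18]" "[.540,-.356,.09]"
```

```text
15.5 [ 0.4108 -0.0034  0.1968] F [ 0.0176 -0.3885  0.0104] q [-16.1889  12.6178 110.0136   0.0454  57.5887  81.6038] op 0.006498872915741121
[[-0.0035  0.9907 -0.136 ]
 [ 0.0017 -0.136  -0.9907]
 [-1.     -0.0037 -0.0012]]
[.540,-.356,.18] tool shift [0.0158 0.176  0.3317]
[.540,-.356,.09] tool shift [0.1058 0.1763 0.3318]
```

>>> play_rows:
  rows:
    - [[0, 0.022, 0.041, 0, 0, 0, 0], [0, 0.044, 0.083, 0, 0, 0, 0], [0, 0.066, 0.124, 0, 0, 0, 0], [0, 0.088, 0.166, 0, 0, 0, 0], [0, 0.11, 0.207, 0, 0, 0, 0], [0, 0.132, 0.249, 0, 0, 0, 0], [0, 0.154, 0.29, 0, 0, 0, 0], [0, 0.176, 0.332, 0, 0, 0, 0], [0.03, 0.176, 0.332, 0, 0, 0, 0], [0.07, 0.176, 0.332, 0, 0, 0, 0], [0.09, 0.176, 0.332, 0, 0, 0, 0], [0.09, 0.176, 0.332, 0, 0, 0, 0]]

```text
time_s: 16.7
position: [0.5359, -0.3531, 0.0989]
tcp_rot: [[-0.014, 0.991, -0.137], [0.011, -0.136, -0.991], [-1.0, -0.015, -0.009]]
force: [0.5, 0.8, 0.3]
opening: 0.006
```

```bash
python3 st.py "[.540,-.356,.08]"; python3 - <<'E'
from rig import *
import cv2,numpy as np
from h import *
i=cv2.cvtColor(capture("wrist")["pixels"],cv2.COLOR_RGB2BGR)
j=cv2.cvtColor(capture("scene")["pixels"],cv2.COLOR_RGB2BGR)[190:340,80:280]
f=lambda a:np.clip(255*(a/255.)**.5,0,255).astype(np.uint8)
cv2.imwrite("pics/b1.png",np.hstack([cv2.resize(f(i)[100:320,120:400],(400,314)),cv2.resize(f(j),(400,314))]))
E
```

```text
16.7 [ 0.5359 -0.3531  0.0989] F [0.5341 0.7919 0.325 ] q [-43.2913  37.6095  82.9211  -0.1031  60.4871  54.6064] op 0.005512524749353336
[[-0.014   0.9905 -0.1366]
 [ 0.011  -0.1364 -0.9906]
 [-0.9998 -0.0154 -0.009 ]]
[.540,-.356,.08] tool shift [0.0188 0.0048 0.0025]
```

View pics/b1.png

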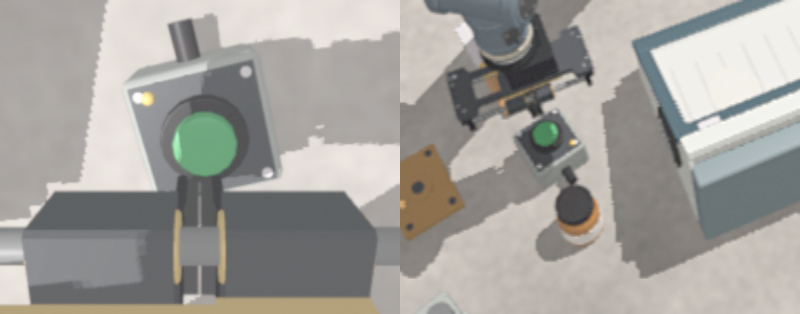

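>>> play_rows:
  rows:
    - [[0.005, 0.0005, 0, 0, 0, 0, 0], [0.012, 0.0005, 0, 0, 0, 0, 0], [0.02, 0.0005, 0, 0, 0, 0, 0], [0.02, 0.0005, 0, 0, 0, 0, 0]]

```text
time_s: 17.2
position: [0.5394, -0.3555, 0.0848]
tcp_rot: [[-0.006, 0.991, -0.136], [0.003, -0.136, -0.991], [-1.0, -0.006, -0.002]]
force: [-0.5, 0.3, 0.2]
opening: 0.008
```

```bash
python3 st.py "[.540,-.356,.06]"; python3 - <<'E'
from rig import *
import cv2,numpy as np
from h import *
i=cv2.cvtColor(capture("wrist")["pixels"],cv2.COLOR_RGB2BGR)
j=cv2.cvtColor(capture("scene")["pixels"],cv2.COLOR_RGB2BGR)[225:285,115:195]
f=lambda a:np.clip(255*(a/255.)**.5,0,255).astype(np.uint8)
cv2.imwrite("pics/b2.png",np.hstack([cv2.resize(f(i)[100:320,120:400],(400,314)),cv2.resize(f(j),(400,314))]))
E
```

```text
17.2 [ 0.5394 -0.3555  0.0848] F [-0.5287  0.258   0.1511] q [-43.2371  38.6634  83.4078  -0.1056  58.294   54.6291] op 0.007792961127066485
[[-0.0057  0.9907 -0.1359]
 [ 0.0032 -0.1359 -0.9907]
 [-1.     -0.0061 -0.0024]]
[.540,-.356,.06] tool shift [0.0248 0.0008 0.0004]
```

View pics/b2.png

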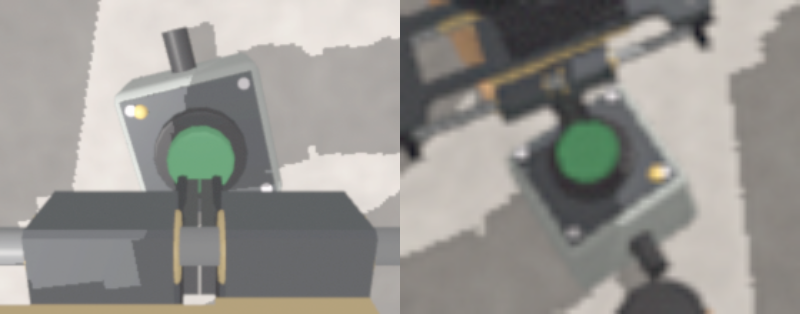

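>>> play_rows:
  rows:
    - [[0.006, 0, 0, 0, 0, 0, 0], [0.012, 0, 0, 0, 0, 0, 0], [0.018, 0, 0, 0, 0, 0, 0], [0.023, 0, 0, 0, 0, 0, 0], [0.023, 0, 0, 0, 0, 0, 0]]

```text
time_s: 17.8
position: [0.5393, -0.3556, 0.0615]
tcp_rot: [[-0.006, 0.991, -0.136], [0.003, -0.136, -0.991], [-1.0, -0.006, -0.003]]
force: [-0.9, 0.6, -1.2]
opening: 0.001
```

```bash
python3 st.py "[.540,-.356,.05]"; python3 - <<'E'
from rig import *
import cv2,numpy as np
from h import *
i=cv2.cvtColor(capture("wrist")["pixels"],cv2.COLOR_RGB2BGR)
j=cv2.cvtColor(capture("scene")["pixels"],cv2.COLOR_RGB2BGR)[225:285,115:195]
f=lambda a:np.clip(255*(a/255.)**.5,0,255).astype(np.uint8)
cv2.imwrite("pics/b3.png",np.hstack([cv2.resize(f(i)[100:320,120:400],(400,314)),cv2.resize(f(j),(400,314))]))
E
```

```text
17.8 [ 0.5393 -0.3556  0.0615] F [-0.8856  0.5702 -1.169 ] q [-43.2464  40.4217  84.2039  -0.1092  55.7533  54.636 ] op 0.0013483070148530673
[[-0.0059  0.9907 -0.1361]
 [ 0.0034 -0.1361 -0.9907]
 [-1.     -0.0063 -0.0025]]
[.540,-.356,.05] tool shift [0.0115 0.0008 0.0003]
```

View pics/b3.png

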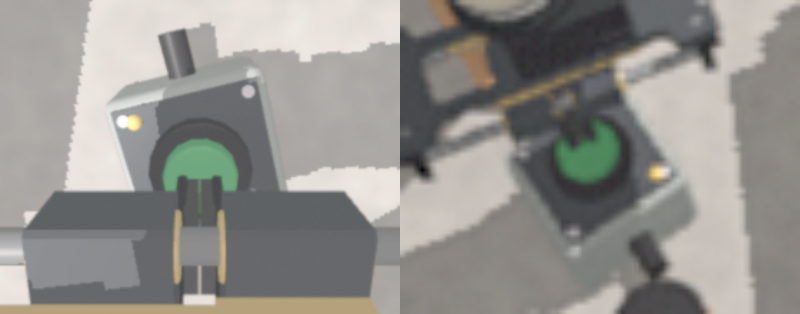

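Aligned over the button, no contact yet; pressing gently now.

>>> play_rows:
  rows:
    - [[0.003, 0, 0, 0, 0, 0, 0], [0.006, 0, 0, 0, 0, 0, 0], [0.009, 0, 0, 0, 0, 0, 0], [0.012, 0, 0, 0, 0, 0, 0], [0.012, 0, 0, 0, 0, 0, 0]]

```text
time_s: 18.4
position: [0.5395, -0.3558, 0.0501]
tcp_rot: [[-0.005, 0.991, -0.136], [0.003, -0.136, -0.991], [-1.0, -0.006, -0.002]]
force: [-0.3, 0.4, -0.5]
opening: 0.007
```

>>> play_rows:
  rows:
    - [[0.002, 0, 0, 0, 0, 0, 0], [0.004, 0, 0, 0, 0, 0, 0], [0.006, 0, 0, 0, 0, 0, 0], [0.006, 0, 0, 0, 0, 0, 0]]

```text
time_s: 18.8
position: [0.5396, -0.356, 0.0443]
tcp_rot: [[-0.005, 0.991, -0.136], [0.002, -0.136, -0.991], [-1.0, -0.005, -0.002]]
force: [0.0, -0.3, -0.1]
opening: 0.004
```

```bash
python3 - <<'E'
from rig import *
import cv2,numpy as np
from h import *
i=cv2.cvtColor(capture("wrist")["pixels"],cv2.COLOR_RGB2BGR)
j=cv2.cvtColor(capture("scene")["pixels"],cv2.COLOR_RGB2BGR)[225:285,115:195]
f=lambda a:np.clip(255*(a/255.)**.5,0,255).astype(np.uint8)
cv2.imwrite("pics/b4.png",np.hstack([cv2.resize(f(i)[100:320,120:400],(400,314)),cv2.resize(f(j),(400,314),interpolation=cv2.INTER_CUBIC)]))
E
```

```text
(no output)
```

View pics/b4.png

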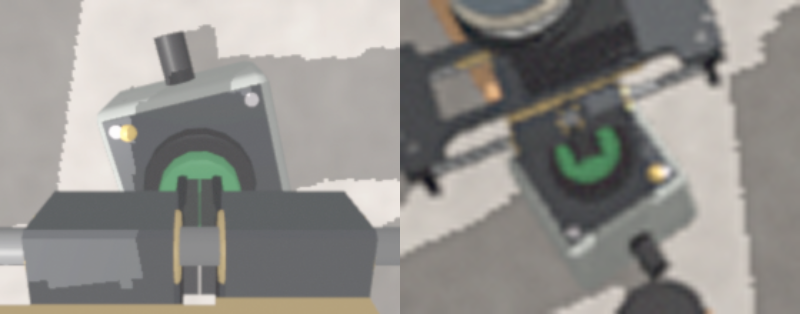

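>>> play_rows:
  rows:
    - [[0.002, 0, 0, 0, 0, 0, 0], [0.004, 0, 0, 0, 0, 0, 0], [0.004, 0, 0, 0, 0, 0, 0]]

```text
time_s: 19.2
position: [0.5401, -0.3563, 0.0408]
tcp_rot: [[-0.004, 0.991, -0.136], [0.002, -0.136, -0.991], [-1.0, -0.004, -0.001]]
force: [-0.2, 1.0, 1.8]
opening: 0.01
```

>>> play_rows:
  rows:
    - [[0.002, 0, 0, 0, 0, 0, 0], [0.004, 0, 0, 0, 0, 0, 0], [0.004, 0, 0, 0, 0, 0, 0]]

```text
time_s: 19.5
position: [0.5401, -0.3563, 0.0369]
tcp_rot: [[-0.004, 0.991, -0.136], [0.002, -0.136, -0.991], [-1.0, -0.004, -0.001]]
force: [-0.7, 0.6, 4.0]
opening: 0.008
```

>>> play_rows:
  rows:
    - [[0.002, 0, 0, 0, 0, 0, 0], [0.003, 0, 0, 0, 0, 0, 0], [0.004, 0, 0, 0, 0, 0, 0], [0.004, 0, 0, 0, 0, 0, 0], [0.004, 0, 0, 0, 0, 0, 0]]

```text
time_s: 20.0
position: [0.5402, -0.3564, 0.0358]
tcp_rot: [[-0.003, 0.991, -0.136], [0.001, -0.136, -0.991], [-1.0, -0.003, -0.0]]
force: [-2.7, 3.0, 17.7]
opening: 0.007
```

```bash
python3 - <<'E'
from rig import *
import cv2,numpy as np
from h import *
print(read_state()["force"])
i=cv2.cvtColor(capture("wrist")["pixels"],cv2.COLOR_RGB2BGR)
j=cv2.cvtColor(capture("scene")["pixels"],cv2.COLOR_RGB2BGR)[225:285,115:195]
f=lambda a:np.clip(255*(a/255.)**.5,0,255).astype(np.uint8)
cv2.imwrite("pics/b5.png",np.hstack([cv2.resize(f(i)[100:320,120:400],(400,314)),cv2.resize(f(j),(400,314),interpolation=cv2.INTER_CUBIC)]))
E
```

```text
[-2.7290041   2.96474318 17.72764141]
```

View pics/b5.png

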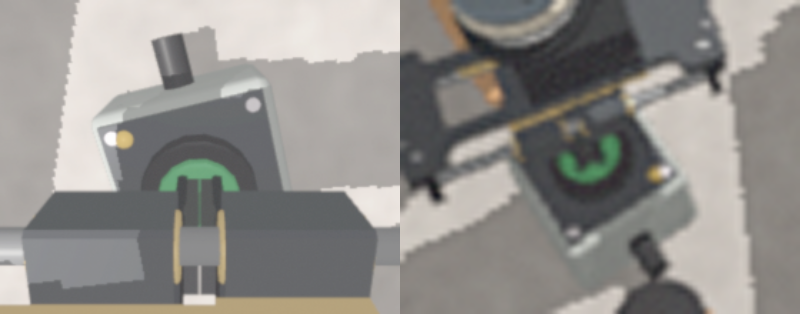

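>>> play_rows:
  rows:
    - [[-0.004, 0, 0, 0, 0, 0, 0], [-0.03, 0, 0, 0, 0, 0, 0], [-0.07, 0, 0, 0, 0, 0, 0], [-0.11, 0, 0, 0, 0, 0, 0], [-0.15, 0, 0, 0, 0, 0, 0], [-0.18, -0.03, 0.03, 0, 0, 0, 0], [-0.18, -0.07, 0.06, 0, 0, 0, 0], [-0.18, -0.11, 0.09, 0, 0, 0, 0], [-0.18, -0.14, 0.12, 0, 0, 0, 0], [-0.18, -0.14, 0.12, 0, 0, 0, 0], [-0.18, -0.14, 0.12, 0, 0, 0, 0]]

```text
time_s: 21.2
position: [0.3846, -0.4566, 0.2126]
tcp_rot: [[-0.004, 0.99, -0.139], [0.003, -0.139, -0.99], [-1.0, -0.005, -0.003]]
force: [-0.1, -0.3, -0.1]
opening: 0.01
```

```bash
python3 - <<'E'
from rig import *
import cv2,numpy as np
from h import *
s=read_state();print(s["time_s"],s["position"],s["force"])
x=[0.65524386,-0.03755574,-0.13638082]
o=[]
for n,(r,c) in {"scene":(150,135),"top":(95,195)}.items():
    j=cv2.cvtColor(capture(n)["pixels"],cv2.COLOR_RGB2BGR)[r:r+150,c:c+200]
    j=cv2.resize(j,None,fx=4,fy=4,interpolation=cv2.INTER_CUBIC)
    q=[(proj(n,W(x,P))[0]-(c,r)+.5)*4 for P in (rail(0,230,14,.165),rail(0,230,14,-.165),rail(0,195,14,-.165),rail(0,195,14,.165))]
    cv2.polylines(j,[np.array(q).astype(int)],True,(0,255,0),1)
    for dx,col in((-.15,(0,255,255)),(-.163,(255,0,255))):
        q=[(proj(n,W(x,[dx,b,.076]))[0]-(c,r)+.5)*4 for b in(.152,-.152)]
        if n=="top": cv2.line(j,*[tuple(int(v) for v in a) for a in q],col,1)
    cv2.imwrite(f"pics/f_{n}.png",j)
E
```

```text
21.2 [ 0.3845757  -0.45657785  0.21258434] [-0.06471999 -0.31864384 -0.11412915]
```

View pics/f_scene.png

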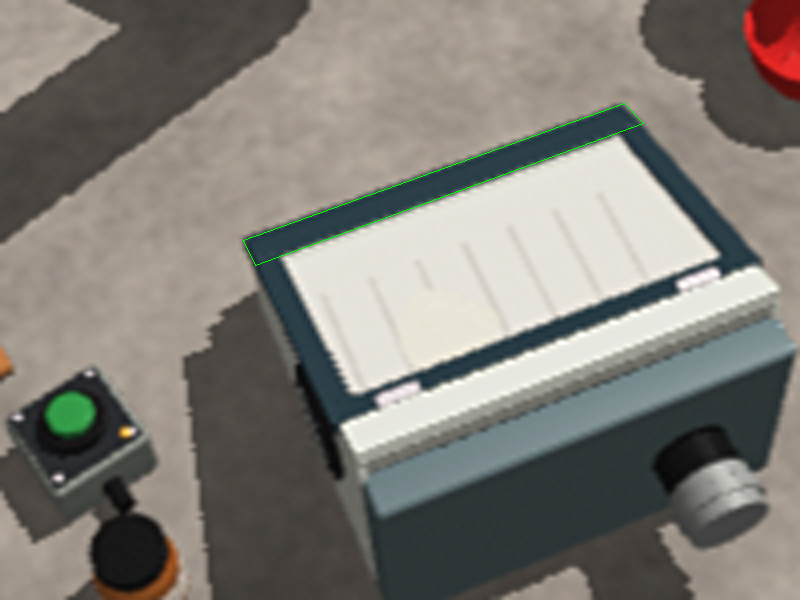

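View pics/f_top.png

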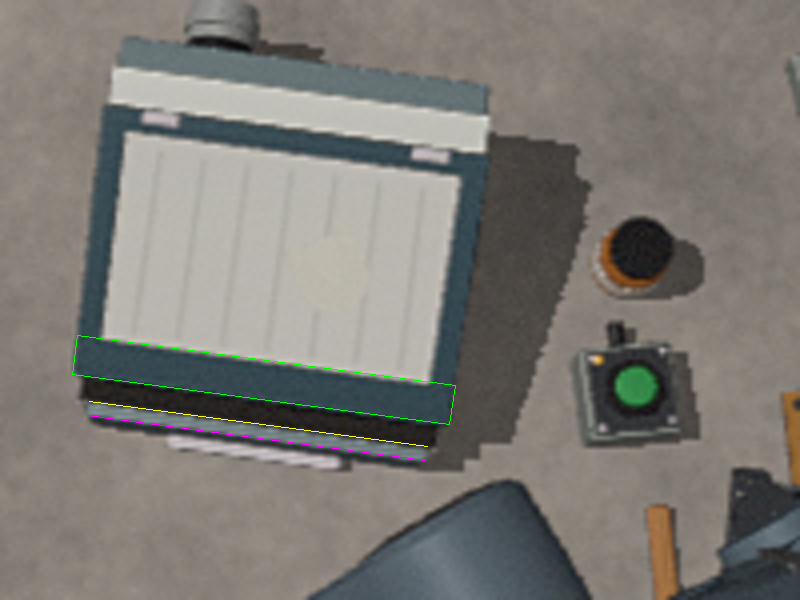

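```bash
python3 - <<'E'
from rig import *
print(hand_in())
E
```

```text
the job is handed in; nothing more can be done
None
```

I shut the visor, pushed the catch drawer home, pressed the green button once, backed the arm clear and handed the job in. No verdict is reported, so the result rests on my own checks.

- **Visor:** I pushed it down slowly on its rail until it stopped firmly at 23 N. The last pictures match a fully shut visor in the scene camera. In the top camera the front edge lines up to within a few pixels.
- **Drawer:** I pushed it in slowly until it stopped advancing at about 12 N. In the pictures its panel sits flush under the hand rest with no visible gap. The images can't measure the last few millimetres.
- **Button:** contact came at a tool height of about 42 mm and it bottomed at about 36 mm (17.7 N), so it went through its full 6 mm of travel. I lifted straight off, and the button looks up again in the pictures.
- **Final state:** the force on the tool is near zero. The jar and bowl look where they were at the start. I did not measure the loose things one by one. The robot clock stood at about 21 s.

**What didn't go to plan:**
- The real fingertip contact was about 35–38 mm higher than the reported tool position, so I relied on contact force rather than the heights.
- My first try at tilting the tool 30° for the drawer ran close to a wrist limit and drifted the tool about 35 mm sideways in front of the drawer. It touched nothing, and I redid it with a 15° tilt.

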